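Top up the rice-cake jar on the snack counter

ROBOT

A 7-joint arm with a two-finger parallel gripper is mounted at the origin on the work surface. World frame = base frame: x ahead of the robot, y to its left, z up, the work surface at z = 0. Lengths are in mm, angles in rad, forces in N, time in s.
With the tool pointing down it reaches from about 425 to 975 mm from the base axis. Payload 16.7 kg.
Tool frame: the origin (TCP) lies at the centre of the arm's flange, where the gripper is bolted on; the fingertips stand 173 mm ahead of it and the grasp point (between the pads) lies 155 mm ahead of it; z points along the fingers, x is the direction in which the jaws open and shut, and the axes are right-handed (so a half turn about z gives the same grasp; the last joint's range is limited). The gripper opens to 85 mm and grips with 20 to 120 N. Pads are 22 mm wide; open, the fingers measure 114 mm over their backs; the gripper's body (76 mm by 85 mm) begins 54 mm behind the grasp point. The pads swing forward as they close: fully open they stand 13 mm farther back than shut.
Start: joints at [-1.288, 0.426, 0.074, 1.606, -0.034, 1.111, -0.067], TCP at [282.5, 613.01, 404.702] pointing down, gripper open.
Joint ranges: [-2.85, 2.85], [-0.5, 2.14], [-1.23, 1.37], [0.21, 2.46], [-1.02, 4.16], [0.16, 2.05], [-2.73, 2.73]. Speed limits (rad/s): [1.89, 1.89, 2.39, 2.39, 3.01, 3.01, 3.01].

INTERFACE

Orientations are given as a unit quaternion [x, y, z, w].
In Python, from rig import * gives the robot as it stands.
- The arm moves only by the shell command python3 -m jog 'ROWS' [OPENING]. ROWS is JSON, one flat list of numbers, 4 for each row, row after row: the shift along the world's x, y, z in units of 30 mm (1.0 is 30 mm), then the turn about the world's z in units of 8 degrees (1.0 is 8 degrees). In form: [dx, dy, dz, spin, dx, dy, dz, spin, ...]. A call has 1 to 5 rows; each row shifts and turns the pose as measured when the row begins; what a row does not reach is not made up. A row lasts 1/10 s, in which the tool goes at most 50 mm and 8.59 degrees, less where a joint would pass 70% of its speed; a pose out of reach is approached as far as the arm can. A call is refused whole if a number of a shift passes 1 or a number of a turn 1, either way. A call with a gripper value outside its range is refused whole. OPENING is the opening, from 0 (shut) to 1 (fully open), set as the call begins (- or left out, the last holds). The fingers move at their own pace and stop on an object; the grip force is fixed at half the most. Time passes only in rows, so rows that do not move let the fingers close. It gives the time, the measured TCP pose, the force and the opening at its end, in the units of the state.
- state(): the state, without advancing time (a new reading comes with each control period).
- get_image(name): name is "scene" or "top"; returns the picture (384x512x3 uint8, red, green, blue); there is no depth.
- calibration(name): a dict with "intrinsics" (3x3 intrinsics, pixels), "distortion" ([k1, k2, p1, p2, k3] as OpenCV has them; the pictures are not rectified), "pose" (4x4, takes a point from camera to world coordinates). Camera axes: x right, y down, z forward; pixel columns grow to the right and rows downward; lengths in mm; the calibration is good to about 2 mm. A picture is of the moment at which its call begins. calibration takes no time and is no camera call.
- close_job(): hands the job in, once; it reports no verdict.
The state is a dict: "time": time; "joint_positions": joint angles; "qd": joint speeds; "joint_torque": joint torques, N m; "tool_pos": TCP position; "tcp_rot": TCP orientation; "force": force on the tool from outside, world axes, zero at the start; "wrist_torque": the same for the moment, N m; "finger_gap": opening from 0.0 (shut) to 1.0 (fully open).
Only numpy, scipy, OpenCV 4.12 (cv2) and the standard library are available. Lean on these libraries where they do the work, as an engineer would, in place of code of your own. Each camera call takes 0.05 s, during which the arm holds its last target. There are 200 camera calls.

TASK

Top up the clear jar on the snack counter: lift its lid off and set it down on the counter, then stack rice cakes from the tray flat inside the jar until the top of the stack is level with the black fill line, and put the lid back on so that it sits fully down and level. Leave the spare cakes on the tray, and do not move or tip the mug, the cup stack or the napkin box.

Things in the scene. Friction and masses are not known exactly. Their poses are not given: they have to be found in the camera images.
- jar: clear straight-walled plastic jar fixed in a square wooden foot (110 x 110 x 12 mm) that is fastened to the counter on a flat 1 mm mat. Origin on the jar's axis at counter level, z up. Outer diameter 80 mm, inner 72 mm, inner floor 16 mm and rim 144 mm above the origin. It already holds one or two cakes at the start.
- jar_line (a point): centre of the black fill line that runs round the jar: on the jar's axis, 128 mm above the counter, which is 112 mm above the jar's inner floor (the height of seven cakes) and 16 mm below the rim
- jar_rim (a point): centre of the jar's mouth, at the level of the rim, 144 mm above the counter
- lid_knob (a point): centre, half-way up, of the wooden lid's knob, an upright cylinder 28 mm in diameter and 30 mm high that stands on the lid's flange; z up along the lid's axis. The lid weighs about 0.12 kg and is 46 mm high in all; it starts on the jar.
- lid_flange (a point): centre of the underside of the lid's round flange (92 mm diameter, 8 mm thick), 23 mm below the knob's centre; it lies at the rim when the lid is fully on. Below it a plug, 66 mm in diameter and 8 mm deep, goes loosely into the jar's mouth; set down on the counter the lid stands on this plug.
- tray: shallow aluminium baking tray, fixed, 260 mm (its x) by 420 mm (its y); floor 3 mm thick, lip 6 mm above the floor and 3 mm wide. Origin at the centre of its underside (counter level). The loose cakes lie flat on it, mostly some 100 mm apart.
- cake1_mid (a point): puffed-rice cake, a round stiff disc 64 mm in diameter and 16 mm thick, 0.03 kg; its centre, half-way up, z along its axis (up as it lies). Starts on the tray; may be absent (None at the start)
- cake2_mid (a point): puffed-rice cake, a round stiff disc 64 mm in diameter and 16 mm thick, 0.03 kg; its centre, half-way up, z along its axis (up as it lies). Starts on the tray; may be absent (None at the start)
- cake3_mid (a point): puffed-rice cake, a round stiff disc 64 mm in diameter and 16 mm thick, 0.03 kg; its centre, half-way up, z along its axis (up as it lies). Starts on the tray; may be absent (None at the start)
- cake4_mid (a point): puffed-rice cake, a round stiff disc 64 mm in diameter and 16 mm thick, 0.03 kg; its centre, half-way up, z along its axis (up as it lies). Starts on the tray; may be absent (None at the start)
- cake5_mid (a point): puffed-rice cake, a round stiff disc 64 mm in diameter and 16 mm thick, 0.03 kg; its centre, half-way up, z along its axis (up as it lies). Starts on the tray; may be absent (None at the start)
- cake6_mid (a point): puffed-rice cake, a round stiff disc 64 mm in diameter and 16 mm thick, 0.03 kg; its centre, half-way up, z along its axis (up as it lies). Starts on the tray; may be absent (None at the start)
- cake7_mid (a point): puffed-rice cake, a round stiff disc 64 mm in diameter and 16 mm thick, 0.03 kg; its centre, half-way up, z along its axis (up as it lies). Starts on the tray; may be absent (None at the start)
- cake8_mid (a point): puffed-rice cake, a round stiff disc 64 mm in diameter and 16 mm thick, 0.03 kg; its centre, half-way up, z along its axis (up as it lies). Starts on the tray; may be absent (None at the start)
- jarred1_mid (a point): the same kind of cake (64 mm diameter, 16 mm thick, centre half-way up, z along its axis) that is already in the jar at the start, if present
- jarred2_mid (a point): the same kind of cake (64 mm diameter, 16 mm thick, centre half-way up, z along its axis) that is already in the jar at the start, if present
- mug: bystander: white mug with a bundle of wooden skewers, 80 mm diameter, 165 mm high, loose; origin at the centre of its underside
- cups: bystander: stack of paper cups upside down, 80 mm diameter, 155 mm high, loose; origin at the centre of its underside
- napkins: bystander: black napkin box 90 x 130 x 76 mm, loose; origin at the centre of its underside
Mind the look-alikes: they are no part of the job. Leave any pink or turquoise look-alike of the part that bears cake5_mid alone. What is shaped like the part that bears cake3_mid but red is not meant.

How it is judged (in metres and radians):
On the way, in this order (a step that is already met when the one before it is completed fails the run):
1. the lid is set down on the counter clear of the jar and let go (horizontal distance between lid_flange and jar_rim above 0.09 m and height (world z) of lid_flange below 0.05 m and contact force between lid and the fingers below 0.05 N), for 0.2 s.
2. the cakes are stacked in the jar with the top of the stack at the fill line, the lid still off (((horizontal distance between cake1_mid and jar_line below 0.008 m and z of cake1_mid in the frame of jar_line between -0.013 and -0.003 m and angle between the z axis of cake1_mid and the z axis of jar_line, either way round below 0.1 rad) or (horizontal distance between cake2_mid and jar_line below 0.008 m and z of cake2_mid in the frame of jar_line between -0.013 and -0.003 m and angle between the z axis of cake2_mid and the z axis of jar_line, either way round below 0.1 rad) or (horizontal distance between cake3_mid and jar_line below 0.008 m and z of cake3_mid in the frame of jar_line between -0.013 and -0.003 m and angle between the z axis of cake3_mid and the z axis of jar_line, either way round below 0.1 rad) or (horizontal distance between cake4_mid and jar_line below 0.008 m and z of cake4_mid in the frame of jar_line between -0.013 and -0.003 m and angle between the z axis of cake4_mid and the z axis of jar_line, either way round below 0.1 rad) or (horizontal distance between cake5_mid and jar_line below 0.008 m and z of cake5_mid in the frame of jar_line between -0.013 and -0.003 m and angle between the z axis of cake5_mid and the z axis of jar_line, either way round below 0.1 rad) or (horizontal distance between cake6_mid and jar_line below 0.008 m and z of cake6_mid in the frame of jar_line between -0.013 and -0.003 m and angle between the z axis of cake6_mid and the z axis of jar_line, either way round below 0.1 rad) or (horizontal distance between cake7_mid and jar_line below 0.008 m and z of cake7_mid in the frame of jar_line between -0.013 and -0.003 m and angle between the z axis of cake7_mid and the z axis of jar_line, either way round below 0.1 rad) or (horizontal distance between cake8_mid and jar_line below 0.008 m and z of cake8_mid in the frame of jar_line between -0.013 and -0.003 m and angle between the z axis of cake8_mid and the z axis of jar_line, either way round below 0.1 rad) or (horizontal distance between jarred1_mid and jar_line below 0.008 m and z of jarred1_mid in the frame of jar_line between -0.013 and -0.003 m and angle between the z axis of jarred1_mid and the z axis of jar_line, either way round below 0.1 rad) or (horizontal distance between jarred2_mid and jar_line below 0.008 m and z of jarred2_mid in the frame of jar_line between -0.013 and -0.003 m and angle between the z axis of jarred2_mid and the z axis of jar_line, either way round below 0.1 rad)) and not (horizontal distance between cake1_mid and jar_line below 0.06 m and z of cake1_mid in the frame of jar_line above -0.003 m) and not (horizontal distance between cake2_mid and jar_line below 0.06 m and z of cake2_mid in the frame of jar_line above -0.003 m) and not (horizontal distance between cake3_mid and jar_line below 0.06 m and z of cake3_mid in the frame of jar_line above -0.003 m) and not (horizontal distance between cake4_mid and jar_line below 0.06 m and z of cake4_mid in the frame of jar_line above -0.003 m) and not (horizontal distance between cake5_mid and jar_line below 0.06 m and z of cake5_mid in the frame of jar_line above -0.003 m) and not (horizontal distance between cake6_mid and jar_line below 0.06 m and z of cake6_mid in the frame of jar_line above -0.003 m) and not (horizontal distance between cake7_mid and jar_line below 0.06 m and z of cake7_mid in the frame of jar_line above -0.003 m) and not (horizontal distance between cake8_mid and jar_line below 0.06 m and z of cake8_mid in the frame of jar_line above -0.003 m) and not (horizontal distance between jarred1_mid and jar_line below 0.06 m and z of jarred1_mid in the frame of jar_line above -0.003 m) and not (horizontal distance between jarred2_mid and jar_line below 0.06 m and z of jarred2_mid in the frame of jar_line above -0.003 m) and horizontal distance between lid_flange and jar_rim above 0.09 m), for 0.3 s.
At the end, for the whole second after the job is handed in: The lid is on the jar, within 6 mm of its axis, flange down on the rim (within 2.5 mm) and level within 2 degrees; the top cake's upper face is within 5 mm of the fill line and no cake is above that; every cake in the jar lies flat (within 6 degrees), and every other cake is on the tray (horizontal distance between lid_flange and jar_rim below 0.006 m and z of lid_flange in the frame of jar_rim between -0.004 and 0.0025 m and angle between lid_flange's own z axis and vertical below 0.035 rad and ((horizontal distance between cake1_mid and jar_line below 0.008 m and z of cake1_mid in the frame of jar_line between -0.013 and -0.003 m and angle between the z axis of cake1_mid and the z axis of jar_line, either way round below 0.1 rad) or (horizontal distance between cake2_mid and jar_line below 0.008 m and z of cake2_mid in the frame of jar_line between -0.013 and -0.003 m and angle between the z axis of cake2_mid and the z axis of jar_line, either way round below 0.1 rad) or (horizontal distance between cake3_mid and jar_line below 0.008 m and z of cake3_mid in the frame of jar_line between -0.013 and -0.003 m and angle between the z axis of cake3_mid and the z axis of jar_line, either way round below 0.1 rad) or (horizontal distance between cake4_mid and jar_line below 0.008 m and z of cake4_mid in the frame of jar_line between -0.013 and -0.003 m and angle between the z axis of cake4_mid and the z axis of jar_line, either way round below 0.1 rad) or (horizontal distance between cake5_mid and jar_line below 0.008 m and z of cake5_mid in the frame of jar_line between -0.013 and -0.003 m and angle between the z axis of cake5_mid and the z axis of jar_line, either way round below 0.1 rad) or (horizontal distance between cake6_mid and jar_line below 0.008 m and z of cake6_mid in the frame of jar_line between -0.013 and -0.003 m and angle between the z axis of cake6_mid and the z axis of jar_line, either way round below 0.1 rad) or (horizontal distance between cake7_mid and jar_line below 0.008 m and z of cake7_mid in the frame of jar_line between -0.013 and -0.003 m and angle between the z axis of cake7_mid and the z axis of jar_line, either way round below 0.1 rad) or (horizontal distance between cake8_mid and jar_line below 0.008 m and z of cake8_mid in the frame of jar_line between -0.013 and -0.003 m and angle between the z axis of cake8_mid and the z axis of jar_line, either way round below 0.1 rad) or (horizontal distance between jarred1_mid and jar_line below 0.008 m and z of jarred1_mid in the frame of jar_line between -0.013 and -0.003 m and angle between the z axis of jarred1_mid and the z axis of jar_line, either way round below 0.1 rad) or (horizontal distance between jarred2_mid and jar_line below 0.008 m and z of jarred2_mid in the frame of jar_line between -0.013 and -0.003 m and angle between the z axis of jarred2_mid and the z axis of jar_line, either way round below 0.1 rad)) and not (horizontal distance between cake1_mid and jar_line below 0.06 m and z of cake1_mid in the frame of jar_line above -0.003 m) and not (horizontal distance between cake2_mid and jar_line below 0.06 m and z of cake2_mid in the frame of jar_line above -0.003 m) and not (horizontal distance between cake3_mid and jar_line below 0.06 m and z of cake3_mid in the frame of jar_line above -0.003 m) and not (horizontal distance between cake4_mid and jar_line below 0.06 m and z of cake4_mid in the frame of jar_line above -0.003 m) and not (horizontal distance between cake5_mid and jar_line below 0.06 m and z of cake5_mid in the frame of jar_line above -0.003 m) and not (horizontal distance between cake6_mid and jar_line below 0.06 m and z of cake6_mid in the frame of jar_line above -0.003 m) and not (horizontal distance between cake7_mid and jar_line below 0.06 m and z of cake7_mid in the frame of jar_line above -0.003 m) and not (horizontal distance between cake8_mid and jar_line below 0.06 m and z of cake8_mid in the frame of jar_line above -0.003 m) and not (horizontal distance between jarred1_mid and jar_line below 0.06 m and z of jarred1_mid in the frame of jar_line above -0.003 m) and not (horizontal distance between jarred2_mid and jar_line below 0.06 m and z of jarred2_mid in the frame of jar_line above -0.003 m) and (((horizontal distance between cake1_mid and jar_line below 0.008 m and z of cake1_mid in the frame of jar_line below -0.003 m) and angle between the z axis of cake1_mid and the z axis of jar_line, either way round below 0.1 rad) or (x of cake1_mid in the frame of tray between -0.13 and 0.13 m and y of cake1_mid in the frame of tray between -0.21 and 0.21 m and z of cake1_mid in the frame of tray between 0 and 0.06 m)) and (((horizontal distance between cake2_mid and jar_line below 0.008 m and z of cake2_mid in the frame of jar_line below -0.003 m) and angle between the z axis of cake2_mid and the z axis of jar_line, either way round below 0.1 rad) or (x of cake2_mid in the frame of tray between -0.13 and 0.13 m and y of cake2_mid in the frame of tray between -0.21 and 0.21 m and z of cake2_mid in the frame of tray between 0 and 0.06 m)) and (((horizontal distance between cake3_mid and jar_line below 0.008 m and z of cake3_mid in the frame of jar_line below -0.003 m) and angle between the z axis of cake3_mid and the z axis of jar_line, either way round below 0.1 rad) or (x of cake3_mid in the frame of tray between -0.13 and 0.13 m and y of cake3_mid in the frame of tray between -0.21 and 0.21 m and z of cake3_mid in the frame of tray between 0 and 0.06 m)) and (((horizontal distance between cake4_mid and jar_line below 0.008 m and z of cake4_mid in the frame of jar_line below -0.003 m) and angle between the z axis of cake4_mid and the z axis of jar_line, either way round below 0.1 rad) or (x of cake4_mid in the frame of tray between -0.13 and 0.13 m and y of cake4_mid in the frame of tray between -0.21 and 0.21 m and z of cake4_mid in the frame of tray between 0 and 0.06 m)) and (((horizontal distance between cake5_mid and jar_line below 0.008 m and z of cake5_mid in the frame of jar_line below -0.003 m) and angle between the z axis of cake5_mid and the z axis of jar_line, either way round below 0.1 rad) or (x of cake5_mid in the frame of tray between -0.13 and 0.13 m and y of cake5_mid in the frame of tray between -0.21 and 0.21 m and z of cake5_mid in the frame of tray between 0 and 0.06 m)) and (((horizontal distance between cake6_mid and jar_line below 0.008 m and z of cake6_mid in the frame of jar_line below -0.003 m) and angle between the z axis of cake6_mid and the z axis of jar_line, either way round below 0.1 rad) or (x of cake6_mid in the frame of tray between -0.13 and 0.13 m and y of cake6_mid in the frame of tray between -0.21 and 0.21 m and z of cake6_mid in the frame of tray between 0 and 0.06 m)) and (((horizontal distance between cake7_mid and jar_line below 0.008 m and z of cake7_mid in the frame of jar_line below -0.003 m) and angle between the z axis of cake7_mid and the z axis of jar_line, either way round below 0.1 rad) or (x of cake7_mid in the frame of tray between -0.13 and 0.13 m and y of cake7_mid in the frame of tray between -0.21 and 0.21 m and z of cake7_mid in the frame of tray between 0 and 0.06 m)) and (((horizontal distance between cake8_mid and jar_line below 0.008 m and z of cake8_mid in the frame of jar_line below -0.003 m) and angle between the z axis of cake8_mid and the z axis of jar_line, either way round below 0.1 rad) or (x of cake8_mid in the frame of tray between -0.13 and 0.13 m and y of cake8_mid in the frame of tray between -0.21 and 0.21 m and z of cake8_mid in the frame of tray between 0 and 0.06 m)) and horizontal distance between each of jarred1_mid, jarred2_mid and jar_line below 0.008 m and z of each of jarred1_mid, jarred2_mid in the frame of jar_line below -0.003 m and angle between the z axis of each of jarred1_mid, jarred2_mid and the z axis of jar_line, either way round below 0.1 rad); the robot touches nothing.
It fails at once if the mug is shifted more than 30 mm or tipped (distance of mug from where it was at the start of the episode above 0.03 m or angle between mug's own z axis and vertical above 0.3 rad).
It fails at once if the cup stack is shifted more than 30 mm or tipped (distance of cups from where it was at the start of the episode above 0.03 m or angle between cups's own z axis and vertical above 0.3 rad).
It fails at once if the napkin box is shifted more than 30 mm or tipped (distance of napkins from where it was at the start of the episode above 0.03 m or angle between napkins's own z axis and vertical above 0.3 rad).
Of cake1, cake2, cake3, cake4, cake5, cake6, cake7 only 5 to 7 are there at a start; the rules pass over those that are not, and their reading is None.
Of cake8, jarred2 only 1 to 1 are there at a start; the rules pass over those that are not, and their reading is None.
At some moment in a run one of cake1, cake2, cake3, cake4, cake5, cake6, cake7, cake8 may be knocked a few centimetres aside while the robot is not near it.
Once in a run the grip may slacken for a moment while it holds something.
It also fails if it takes over 210 s, if anything falls off the work surface, if the arm or the gripper's body presses on something with over 40 N, if the wrist force passes 120 N, or if a joint passes its speed limit or range.

## Working session

There is one attempt and no reset: what is moved stays moved. The work goes in short steps, Python scripts to look and compute and a shell command to move; the robot and the scene stay as the last step left them, time stands still between calls to the robot, and variables do not carry over. Pictures are saved under pics/ and viewed, about 12 in all and at most 16, crops included, and the job is handed in when it is done.

```bash
mkdir -p pics; ls; python3 - <<'E'
from rig import *
import cv2,numpy as np
s=state();print(s)
for n in("scene","top"):
    im=get_image(n);cv2.imwrite(f"pics/{n}0.png",cv2.cvtColor(im,cv2.COLOR_RGB2BGR))
    c=calibration(n);print(n,np.round(c["intrinsics"],1).tolist(),c["distortion"],np.round(c["pose"],3).tolist())
a=cv2.imread("pics/scene0.png");b=cv2.imread("pics/top0.png")
E
```

```text
pics
{'time': 0.0, 'joint_positions': array([-1.28850526,  0.42678555,  0.07385164,  1.60662179, -0.03409167,
        1.11082004, -0.06713254]), 'qd': array([ 0.00137853,  0.00038033, -0.00016428,  0.00055735,  0.00160328,
       -0.00104368,  0.00010246]), 'joint_torque': array([ 2.76284882e-04, -9.49838161e+01,  3.76081020e+00, -4.63506997e+01,
        1.91880920e-02,  1.02060009e-02,  5.89614160e-05]), 'tool_pos': array([282.420501  , 612.87035668, 403.96822402]), 'tcp_rot': array([ 8.42185687e-01,  5.39187162e-01, -5.46514157e-04,  4.17304217e-04]), 'force': array([-0.10842405, -0.19735449, -0.59482796]), 'wrist_torque': array([-0.01932264,  0.03455638,  0.01418204]), 'finger_gap': 0.999188675497923}
scene [[430.7, 0.0, 255.9], [0.0, 430.7, 186.6], [0.0, 0.0, 1.0]] [-0.11702024  0.          0.          0.          0.        ] [[-0.225, 0.77, -0.596, 1239.29], [0.974, 0.182, -0.133, 92.568], [0.006, -0.611, -0.792, 1030.765], [0.0, 0.0, 0.0, 1.0]]
top [[437.6, 0.0, 260.7], [0.0, 437.6, 192.8], [0.0, 0.0, 1.0]] [0.0110734 0.        0.        0.        0.       ] [[0.006, -0.99, 0.14, 367.782], [-1.0, -0.006, -0.001, -54.444], [0.002, -0.14, -0.99, 1446.919], [0.0, 0.0, 0.0, 1.0]]
```

View pics/scene0.png

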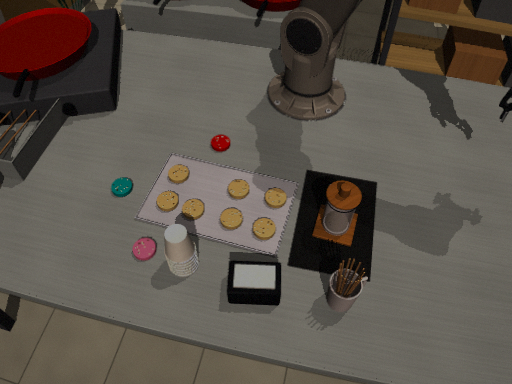

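View pics/top0.png

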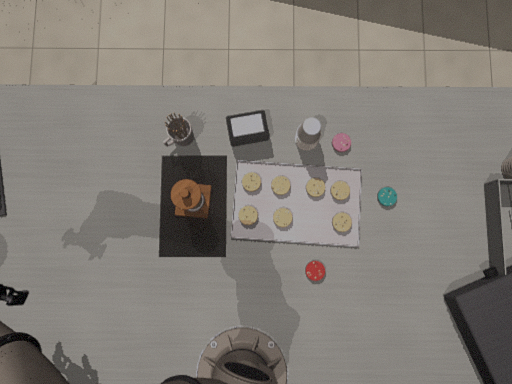

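Both views show 7 cakes on the tray. In the top view they are at (252,182), (281,185), (316,187), (340,190), (248,215), (283,217) and (342,222). The jar with its lid is near (190,200), the mug at (180,130), the cups at (310,130) and the napkins at (248,127). Next I'll measure and look closely at the jar.

```bash
cat > h.py <<'E'
from rig import *
import cv2,numpy as np
def ray(n,uv):
    c=calibration(n);P=np.array(c["pose"])
    p=cv2.undistortPoints(np.array(uv,float).reshape(-1,1,2),np.array(c["intrinsics"]),np.array(c["distortion"]))[:,0]
    d=np.c_[p,np.ones(len(p))]@P[:3,:3].T
    return P[:3,3],d
def onz(n,uv,z):
    o,d=ray(n,uv);return (o+d*((z-o[2])/d[:,2:]))[:,:2]
def px(n,X):
    c=calibration(n);P=np.linalg.inv(np.array(c["pose"]))
    return cv2.projectPoints(np.array(X,float).reshape(-1,1,3),cv2.Rodrigues(P[:3,:3])[0],P[:3,3],np.array(c["intrinsics"]),np.array(c["distortion"]))[0][:,0]
def blobs(m,lo,hi):
    k,_,st,ce=cv2.connectedComponentsWithStats(m.astype(np.uint8)*255)
    return [(ce[i],st[i]) for i in range(1,k) if lo<st[i][4]<hi]
def hsv(im): return cv2.cvtColor(im,cv2.COLOR_RGB2HSV)
def cakes(n,im=None):
    im=get_image(n) if im is None else im
    h=hsv(im);m=(h[...,0]>14)&(h[...,0]<35)&(h[...,1]>75)&(h[...,2]>90)
    m=cv2.morphologyEx(m.astype(np.uint8),cv2.MORPH_CLOSE,np.ones((5,5)))
    return [(onz(n,c,14)[0],s) for c,s in blobs(m,120,900)]
def tool(): 
    s=state();q=s["tcp_rot"];a=np.degrees(2*np.arctan2(q[1],q[0]))
    return s["time"],np.round(s["tool_pos"],1),round(a%180,1),np.round(s["force"],1),round(s["finger_gap"],3)
def save(im,f,box=None,k=1):
    im=cv2.cvtColor(im,cv2.COLOR_RGB2BGR)
    if box: im=im[box[1]:box[3],box[0]:box[2]]
    cv2.imwrite("pics/"+f,cv2.resize(im,None,fx=k,fy=k,interpolation=cv2.INTER_CUBIC))
E
python3 - <<'E'
from h import *
for n in("scene","top"):
    im=cv2.cvtColor(cv2.imread(f"pics/{n}0.png"),cv2.COLOR_BGR2RGB);h=hsv(im)
    print(n);
    for p,s in cakes(n,im): print(np.round(p,1),s.tolist())
    m=(h[...,0]<18)&(h[...,1]>120)&(h[...,2]>60)
    for c,s in blobs(m,60,3000):print(' wood',c.round(1),s.tolist())
a=cv2.imread("pics/scene0.png")[165:255,295:385];b=cv2.imread("pics/top0.png")[160:250,150:240]
cv2.imwrite("pics/jar.png",cv2.resize(np.hstack([a,b[:90,:40+50]]),None,fx=4.4,fy=4.4,interpolation=cv2.INTER_CUBIC))
E
```

```text
scene
[ 477.7 -322.9] [168, 164, 21, 19, 305]
[ 492.6 -128.1] [228, 179, 21, 20, 331]
[499.2 -14.2] [265, 188, 22, 20, 345]
[ 583.  -319.7] [156, 191, 22, 21, 351]
[ 589.7 -237.1] [182, 199, 22, 21, 322]
[ 599.2 -121.7] [220, 208, 23, 22, 382]
[611.  -24.3] [253, 218, 23, 22, 400]
 wood [450.7  14.7] [398, 0, 114, 36, 1814]
 wood [413.9  54.1] [385, 31, 59, 45, 1351]
 wood [477.1  63.3] [446, 42, 62, 44, 1833]
 wood [ 17.  131.6] [0, 110, 37, 44, 89]
 wood [220.1 142.6] [211, 134, 19, 18, 265]
 wood [343.9 195.1] [326, 180, 36, 30, 761]
 wood [335.4 232.1] [312, 213, 46, 33, 541]
 wood [341. 276.] [338, 260, 8, 32, 100]
 wood [354.6 284.8] [347, 272, 17, 23, 63]
top
[607.2 -24.3] [243, 173, 18, 18, 246]
[ 596.1 -121. ] [272, 177, 18, 18, 246]
[ 591.  -236.8] [307, 178, 18, 19, 257]
[ 580.1 -317.9] [331, 182, 19, 18, 252]
[495.7 -14.3] [240, 207, 17, 18, 255]
[ 488.6 -127.1] [274, 209, 18, 18, 237]
[ 475.6 -321. ] [333, 213, 18, 19, 261]
 wood [189.3 196.5] [171, 179, 40, 39, 1043]
 wood [315.  270.2] [306, 261, 19, 20, 272]
```

View pics/jar.png

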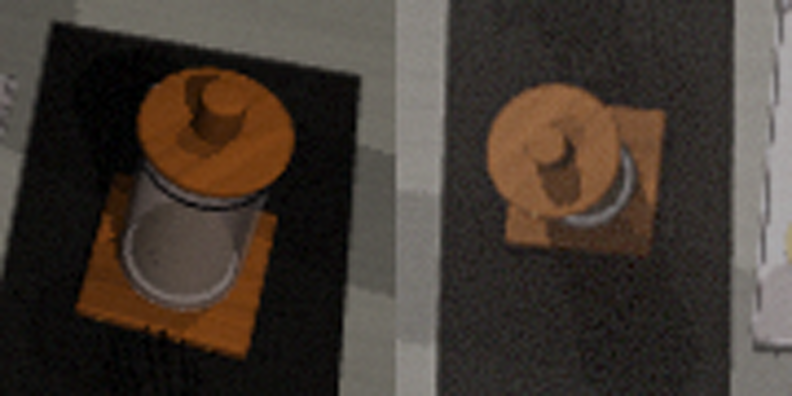

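The left crop shows the lid flange ellipse centred near scene (344.2,195.1). In the top view it is near (185.8,194.1). The jar contents can't be counted yet, so I'll localise the jar and see how things line up.

```bash
python3 - <<'E'
from h import *
for n,u in(("scene",(344.2,195.1)),("top",(185.8,194.1))): print(n,onz(n,u,150),onz(n,u,148))
# foot corners top z=12: crop px -> image
k=4.4
S=[((115,172)),((278,213)),((245,357)),((78,313))]
print(onz("scene",[(x/k+295,y/k+165) for x,y in S],13).round(1), onz("scene",[(x/k+295,y/k+165) for x,y in S],13).mean(0))
T=[(666,108),(650,255),(505,245)]
t=onz("top",[((x-396)/k+150,y/k+160) for x,y in T],13);print(t.round(1),(t[0]+t[2])/2)
print(tool())
E
python3 -m jog '[0.25,-1,0,0,0.25,-1,0,0,0.25,-1,0,0,0.25,-1,0,0,0.25,-1,0,0]' 1
```

```text
scene [[550.67159104 170.46771421]] [[549.10790748 170.64460566]]
top [[546.45182984 168.43238078]] [[546.727359  168.7760827]]
[[491.6 120.1]
 [499.9 229. ]
 [612.8 218.2]
 [604.5 112.2]] [552.20272121 169.86549462]
[[597.8 108.2]
 [486.7 117.7]
 [493.6 226. ]] [545.71138261 167.09348199]
(0.1, array([282.4, 612.9, 404.1]), np.float64(65.3), array([-0. ,  0.1,  0.7]), 1.001)
time: 0.6
tool_pos: [317.9, 460.9, 400.9]
tcp_rot: [0.841, 0.542, -0.002, 0.001]
force: [0.8, -0.2, 0.9]
finger_gap: 1.004
```

```bash
python3 -m jog '[0.77,-0.97,0,-1,0.77,-0.97,0,-1,0.77,-0.97,0,-1,0.77,-0.97,0,-1,0.77,-0.97,0,-1]' 1 >/dev/null
python3 -m jog '[0.77,-0.97,0,-1,0.77,-0.97,0,-1,0.77,-0.97,0,-1,0.77,-0.97,0,0,0.77,-0.97,0,0]'; python3 -c "from h import *;print(tool())"
```

```text
time: 1.6
tool_pos: [553.1, 156.3, 400.1]
tcp_rot: [1.0, -0.008, -0.003, -0.001]
force: [0.2, 1.8, 0.1]
finger_gap: 0.998
(1.6, array([553.1, 156.3, 400.1]), np.float64(179.1), array([0.2, 1.8, 0.1]), 0.998)
```

```bash
python3 -m jog '[-0.13,0.42,-0.5,0.1,0,0,-0.8,0,0,0,-0.8,0,0,0,0,0]'; python3 - <<'E'
from h import *
t=tool();print(t)
# jaw closeup both cams
a=get_image("scene")[140:260,270:410];b=get_image("top")[140:260,130:270]
save(np.hstack([a,b]),"g1.png",None,2.8)
E
```

```text
time: 2.0
tool_pos: [552.0, 162.7, 335.3]
tcp_rot: [1.0, -0.005, -0.003, -0.0]
force: [-1.0, -0.6, 0.1]
finger_gap: 1.002
(2.0, array([552. , 162.7, 335.3]), np.float64(179.4), array([-1. , -0.6,  0.1]), 1.002)
```

View pics/g1.png

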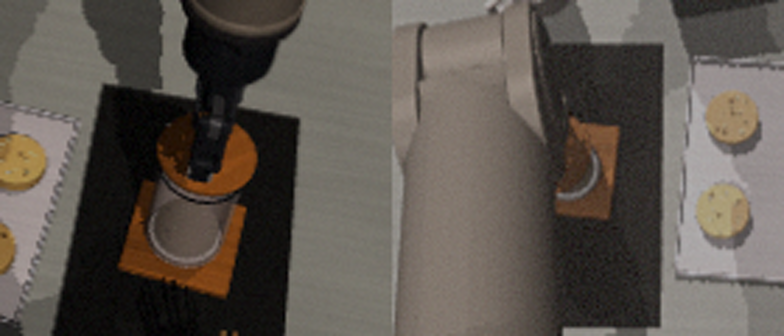

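The fingers straddle the knob, and the gripper sits slightly low in y. I'll nudge it, then close.

```bash
python3 -m jog '[-0.1,0.22,-0.05,0,0,0,0,0]' ; python3 -m jog '[0,0,0,0,0,0,0,0,0,0,0,0,0,0,0,0]' 0;python3 -m jog '[0,0,0,0,0,0,0,0,0,0,0,0,0,0,0,0]'
```

```text
time: 2.3
tool_pos: [550.3, 170.2, 338.7]
tcp_rot: [1.0, -0.006, 0.0, -0.002]
force: [0.2, -0.1, 0.7]
finger_gap: 0.998
time: 2.7
tool_pos: [550.4, 170.8, 340.8]
tcp_rot: [1.0, -0.005, 0.001, -0.003]
force: [-2.8, -0.5, 4.2]
finger_gap: 0.33
time: 3.1
tool_pos: [550.1, 170.7, 341.2]
tcp_rot: [1.0, -0.005, 0.001, -0.003]
force: [-0.2, -0.0, 0.8]
finger_gap: 0.296
```

```bash
python3 -m jog '[0,0,0.5,0,0,0,0.8,0,0,0,0.8,0,0,0,0,0]'; python3 -c "
from h import *
print(tool());save(np.hstack([get_image('scene')[120:260,270:410],get_image('top')[130:270,130:270]]),'g2.png',None,2.8)"
python3 -m jog '[0,1,0,0,0,1,0,0,0,1,0,0,-0.1,1,0,0,-0.1,1,0,0]'; python3 -m jog '[0,0.4,-0.5,0,0,0,-1,0,0,0,-1,0,0,0,-1,0,0,0,0,0]';
```

```text
time: 3.5
tool_pos: [550.1, 169.9, 408.4]
tcp_rot: [1.0, -0.006, 0.0, -0.002]
force: [0.5, 0.1, -1.3]
finger_gap: 0.298
(3.5, array([550.1, 169.9, 408.4]), np.float64(179.3), array([ 0.5,  0.1, -1.3]), 0.298)
time: 4.1
tool_pos: [542.9, 319.3, 402.9]
tcp_rot: [1.0, -0.01, -0.003, 0.001]
force: [0.3, -0.3, -1.5]
finger_gap: 0.299
time: 4.6
tool_pos: [539.8, 335.9, 289.1]
tcp_rot: [1.0, -0.007, -0.005, 0.002]
force: [-0.4, -0.9, -2.2]
finger_gap: 0.302
```

View pics/g2.png

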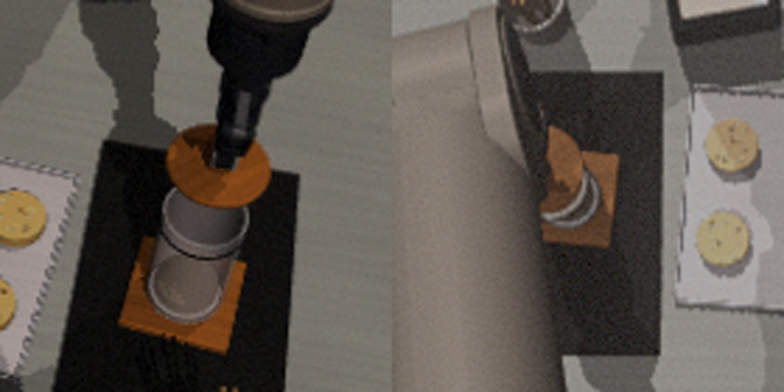

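The lid is lifted cleanly and looks level. I'll lower it to the counter.

```bash
python3 -m jog '[0,0,-0.9,0,0,0,-0.8,0,0,0,-0.4,0,0,0,0,0]'; python3 -m jog '[0,0,-0.1,0,0,0,-0.1,0]';python3 -m jog '[0,0,-0.1,0,0,0,-0.1,0]'
```

```text
time: 5.0
tool_pos: [540.9, 334.6, 226.2]
tcp_rot: [1.0, -0.007, -0.005, 0.003]
force: [0.3, -1.5, -0.7]
finger_gap: 0.298
time: 5.2
tool_pos: [541.8, 334.7, 222.3]
tcp_rot: [1.0, -0.008, -0.004, 0.002]
force: [0.2, -0.5, -1.4]
finger_gap: 0.296
time: 5.4
tool_pos: [542.3, 335.0, 217.6]
tcp_rot: [1.0, -0.008, -0.003, 0.001]
force: [-0.4, 0.5, -1.4]
finger_gap: 0.3
```

```bash
python3 -m jog '[0,0,-0.15,0,0,0,-0.15,0]'; python3 -m jog '[0,0,-0.1,0]';python3 -m jog '[0,0,-0.1,0]';python3 -m jog '[0,0,-0.1,0]'
```

```text
time: 5.6
tool_pos: [542.5, 335.2, 208.8]
tcp_rot: [1.0, -0.008, -0.002, 0.001]
force: [-0.5, 0.4, -1.7]
finger_gap: 0.298
time: 5.7
tool_pos: [542.4, 335.2, 205.3]
tcp_rot: [1.0, -0.008, -0.002, 0.001]
force: [-0.6, -2.2, 5.4]
finger_gap: 0.298
time: 5.8
tool_pos: [542.6, 335.0, 204.6]
tcp_rot: [1.0, -0.008, -0.003, 0.0]
force: [-31.4, -16.9, 98.6]
finger_gap: 0.301
time: 5.9
tool_pos: [543.0, 335.0, 203.8]
tcp_rot: [1.0, -0.008, -0.003, -0.0]
force: [-16.9, -7.8, 51.7]
finger_gap: 0.297
```

```bash
python3 -m jog '[0,0,0.05,0,0,0,0,0,0,0,0,0]' 1; python3 -m jog '[0,0,0,0,0,0,0.3,0,0,0,0.6,0,0,0,1,0,0,0,1,0]';python3 -m jog '[-0.5,-0.2,1,0,-1,-0.2,1,0,-1,0,0.5,0,-1,0,0,0,0,0,0,0]'; python3 - <<'E'
from h import *
print(tool())
for n in("scene","top"):
    im=get_image(n);save(im,n+"1.png")
    for p,s in cakes(n,im):print(n,p.round(1),s.tolist())
    h=hsv(im);m=(h[...,0]<18)&(h[...,1]>120)&(h[...,2]>60)
    for c,s in blobs(m,200,3000):print(' wood',c.round(1),s.tolist(),onz(n,c,14))
a=cv2.imread("pics/scene1.png")[165:265,290:390];b=cv2.imread("pics/top1.png")[150:250,140:240]
cv2.imwrite("pics/jar1.png",cv2.resize(np.hstack([a,b]),None,fx=4,fy=4,interpolation=cv2.INTER_CUBIC))
E
```

```text
time: 6.2
tool_pos: [543.3, 335.2, 206.1]
tcp_rot: [1.0, -0.008, -0.002, -0.001]
force: [0.4, 0.5, 0.4]
finger_gap: 0.794
time: 6.7
tool_pos: [541.9, 334.3, 291.9]
tcp_rot: [1.0, -0.008, -0.005, 0.002]
force: [-0.2, 0.4, -0.5]
finger_gap: 1.005
time: 7.2
tool_pos: [434.7, 320.7, 375.8]
tcp_rot: [1.0, -0.009, -0.003, -0.0]
force: [-0.4, 0.3, -0.3]
finger_gap: 0.999
(7.2, array([434.7, 320.7, 375.8]), np.float64(178.9), array([-0.4,  0.3, -0.3]), 0.999)
scene [-694.2  358.3] [400, 0, 11, 18, 138]
scene [-680.8  802.1] [486, 20, 26, 16, 283]
scene [-300.9  346.8] [385, 44, 37, 27, 681]
scene [ 478.  -322.9] [168, 165, 21, 18, 305]
scene [ 493.1 -128.1] [228, 180, 21, 19, 325]
scene [499.4 -14.2] [265, 188, 22, 20, 346]
scene [ 583.4 -319.1] [156, 191, 22, 21, 355]
scene [ 589.8 -236.9] [182, 199, 22, 21, 320]
scene [ 599.5 -121.8] [220, 208, 23, 22, 386]
scene [610.9 -24.2] [253, 218, 23, 22, 402]
 wood [500.2  27.8] [487, 20, 25, 16, 248] [[-679.43410093  803.7396218 ]]
 wood [402.   57.4] [385, 44, 37, 27, 605] [[-302.07794279  345.50853833]]
 wood [491.   69.3] [468, 49, 40, 37, 693] [[-328.10807521  711.32926375]]
 wood [220.1 142.6] [211, 134, 19, 18, 263] [[ 324.35849034 -232.40914215]]
 wood [335.4 232. ] [312, 213, 46, 33, 544] [[577.84620004 171.71695574]]
 wood [392.8 233.1] [377, 219, 32, 28, 647] [[545.36185105 330.45724704]]
top [606.5 -24.2] [243, 174, 18, 18, 248]
top [ 596.1 -121.5] [272, 177, 18, 18, 245]
top [ 591.  -237.1] [307, 178, 18, 19, 252]
top [ 580.  -317.8] [331, 182, 19, 18, 253]
top [553.2 181.5] [183, 190, 14, 16, 141]
top [496.5 -13.3] [239, 206, 18, 19, 272]
top [ 486.2 -127.9] [274, 209, 18, 18, 213]
top [ 476.  -321.5] [333, 213, 18, 19, 258]
 wood [197.1 204.1] [174, 184, 37, 35, 417] [[532.07392439 153.55968088]]
 wood [143.6 201.4] [131, 189, 27, 26, 521] [[540.21831058 329.94452117]]
 wood [315.1 270.2] [306, 261, 19, 20, 273] [[ 319.88845674 -232.62415174]]
```

View pics/jar1.png

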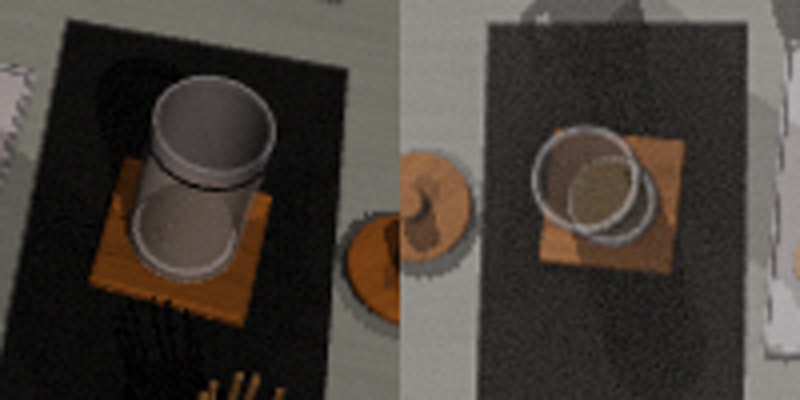

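Top view: the rim ellipse is centred near (186.5,195.5) and a brown disc is visible inside. To decide between one and two cakes, I'll enhance the contrast and draw the expected cake-top outlines.

```bash
python3 - <<'E'
from h import *
print(onz("top",(186.5,195.5),144),onz("top",(186.5,195.5),141))
a=cv2.imread("pics/scene1.png")[175:240,315:370]
a=cv2.resize(a,None,fx=7,fy=7,interpolation=cv2.INTER_CUBIC)
e=np.clip((a.astype(float)-40)*2.0,0,255).astype(np.uint8)
t=np.linspace(0,2*np.pi,80)
b=e.copy()
def C(c,r,z,col):
    p=px("scene",np.c_[c[0]+r*np.cos(t),c[1]+r*np.sin(t),z+0*t]);p=(p-[315,175]+.5)*7
    cv2.polylines(b,[p.astype(int).reshape(-1,1,2)],True,col,1)
c=(552,170)
C(c,40,144,(255,255,255));C(c,32,32,(0,255,0));C(c,32,48,(0,0,255));C(c,36,16,(255,255,0))
cv2.imwrite("pics/jar2.png",np.hstack([e,b]))
E
```

```text
[[543.04716087 167.23637266]] [[543.45071206 167.74679757]]
```

View pics/jar2.png

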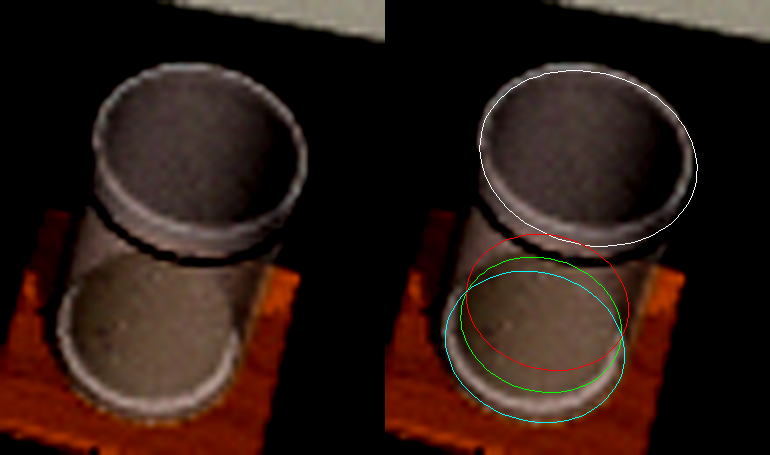

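The tan disc's top edge (about y 250 in the enlarged crop) fits the one-cake outline once the small rim offset is taken out. So the jar holds one cake and I need six, which I'll check again near the line. Jar axis is about (547.7,168.5). First cake: the one at (498,-14).

```bash
python3 -m jog '[0.15,-0.95,0,0,0.15,-0.95,0,0,0.15,-0.95,0,0,0.15,-0.95,0,0,0.15,-0.95,0,0]' 1 >/dev/null
python3 -m jog '[0.2,-0.95,0,0,0.2,-0.95,0,0,0.2,-0.95,0,0,0.2,-0.95,-0.5,0,0.2,-0.95,-0.5,0]' >/dev/null
python3 -m jog '[0.2,-0.95,-0.8,0,0.2,-0.6,-1,0,0,0,-1,0,0,0,-0.8,0,0,0,0,0]'; python3 -c "from h import *;print(tool())"
```

```text
time: 8.8
tool_pos: [513.2, -32.2, 233.6]
tcp_rot: [1.0, -0.016, 0.001, 0.004]
force: [-0.0, 0.5, 0.8]
finger_gap: 0.998
(8.8, array([513.2, -32.2, 233.6]), np.float64(178.1), array([-0. ,  0.5,  0.8]), 0.998)
```

```bash
python3 -m jog '[-0.5,0.6,-0.6,0.2,0,0,-0.5,0,0,0,0,0]'; python3 -m jog '[0,0,0,0]'
```

```text
time: 9.1
tool_pos: [500.0, -15.3, 201.6]
tcp_rot: [1.0, -0.003, 0.002, 0.005]
force: [0.4, -1.0, 0.2]
finger_gap: 1.001
time: 9.2
tool_pos: [500.6, -15.5, 202.5]
tcp_rot: [1.0, -0.003, 0.002, 0.005]
force: [0.5, -0.6, -0.3]
finger_gap: 1.002
```

```bash
python3 -m jog '[-0.1,0.06,-0.3,0,0,0,-0.2,0,0,0,0,0]'; python3 -c "
from h import *
print(tool());save(get_image('scene'),'c1.png',(225,140,325,240),6)"
```

```text
time: 9.5
tool_pos: [498.8, -13.8, 188.8]
tcp_rot: [1.0, -0.003, 0.004, 0.004]
force: [-0.1, -0.3, 0.1]
finger_gap: 0.999
(9.5, array([498.8, -13.8, 188.8]), np.float64(179.6), array([-0.1, -0.3,  0.1]), 0.999)
```

View pics/c1.png

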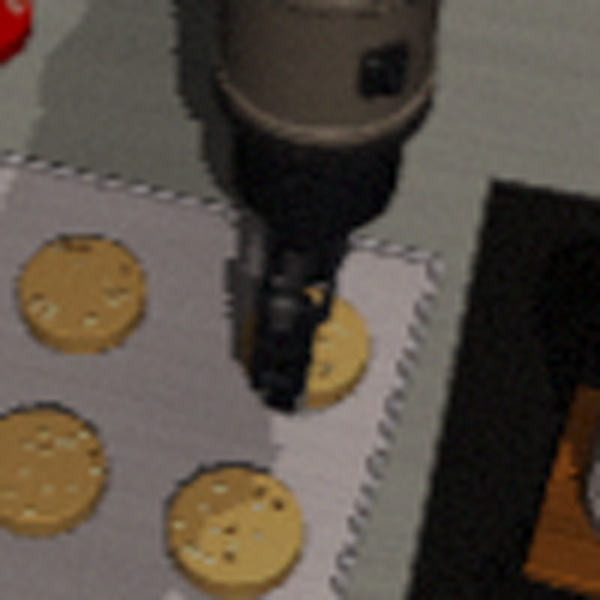

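```bash
python3 - <<'E'
from h import *
for x in(541,556):
  for z in (10,17,29): print(x,z,((px("scene",[(x,-3,z),(x,-14,z),(x,-25,z)])-[225,140])*6).round().tolist())
print(((px("scene",[(498,-14,11)])-[225,140])*6).round())
E
```

```text
541 10 [[308.0, 422.0], [285.0, 418.0], [263.0, 414.0]]
541 17 [[308.0, 414.0], [286.0, 410.0], [263.0, 405.0]]
541 29 [[309.0, 400.0], [287.0, 395.0], [264.0, 391.0]]
556 10 [[301.0, 448.0], [279.0, 443.0], [256.0, 439.0]]
556 17 [[302.0, 439.0], [279.0, 435.0], [256.0, 431.0]]
556 29 [[303.0, 425.0], [280.0, 421.0], [257.0, 416.0]]
[[303. 346.]]
```

Open fingertips are about 160 mm ahead of the TCP, as expected for the swung-back position. I'll descend to about 177 and close.

```bash
python3 -m jog '[0,0,-0.3,0,0,0,-0.2,0,0,0,0,0]'; python3 -m jog '[0,0,0,0]';
```

```text
time: 9.85
tool_pos: [499.1, -13.9, 173.1]
tcp_rot: [1.0, -0.003, 0.004, 0.004]
force: [0.5, 0.2, -0.3]
finger_gap: 0.999
time: 9.95
tool_pos: [499.0, -14.0, 172.8]
tcp_rot: [1.0, -0.004, 0.004, 0.004]
force: [-0.2, 0.1, 0.5]
finger_gap: 1.001
```

```bash
python3 -m jog '[0,0,0.15,0,0,0,0,0]'; python3 -m jog '[0,0,0,0,0,0,0,0,0,0,0,0]' 0;  python3 -m jog '[0,0,0,0,0,0,0,0]'
```

```text
time: 10.15
tool_pos: [499.0, -14.1, 177.7]
tcp_rot: [1.0, -0.004, 0.004, 0.004]
force: [0.5, -0.0, -0.1]
finger_gap: 0.999
time: 10.45
tool_pos: [499.2, -14.2, 178.8]
tcp_rot: [1.0, -0.004, 0.004, 0.004]
force: [-0.1, 0.1, -0.7]
finger_gap: 0.718
time: 10.65
tool_pos: [499.2, -14.1, 179.0]
tcp_rot: [1.0, -0.004, 0.005, 0.004]
force: [0.8, 0.2, -1.0]
finger_gap: 0.714
```

```bash
python3 -m jog '[0,0,0.6,0,0,0,1,0,0,0,1,0,0,0.3,1,0,0,0.7,1,0]'; python3 -m jog '[0.3,0.9,0.2,0,0.4,0.9,0,0,0.4,0.9,0,0,0.3,0.7,0,0,0,0.3,0,0]';python3 -m jog '[0,0,0,0]'
```

```text
time: 11.15
tool_pos: [497.2, 13.8, 317.8]
tcp_rot: [1.0, -0.006, 0.001, 0.006]
force: [-0.2, 0.6, 0.7]
finger_gap: 0.718
time: 11.65
tool_pos: [540.7, 130.4, 328.9]
tcp_rot: [1.0, -0.006, 0.004, 0.003]
force: [-0.2, -1.0, -1.1]
finger_gap: 0.71
time: 11.75
tool_pos: [540.5, 131.3, 328.4]
tcp_rot: [1.0, -0.005, 0.004, 0.004]
force: [-0.6, -0.0, 0.2]
finger_gap: 0.716
```

```bash
python3 -m jog '[0.25,0.8,0.2,0,0,0.5,0,0,0,0,0,0]'; python3 - <<'E'
from h import *
print(tool())
im=get_image("scene");save(im,"c2.png",(290,130,390,230),6)
t=tool()[1]
print(((px("scene",[(t[0],t[1],t[2]-168),(549,168.5,144)])-[290,130])*6).round())
E
```

```text
time: 12.05
tool_pos: [547.2, 168.1, 333.7]
tcp_rot: [1.0, -0.007, 0.003, 0.005]
force: [-0.4, 0.1, 0.1]
finger_gap: 0.712
(12.05, array([547.2, 168.1, 333.7]), np.float64(179.2), array([-0.4,  0.1,  0.1]), 0.712)
[[324. 361.]
 [319. 395.]]
```

View pics/c2.png

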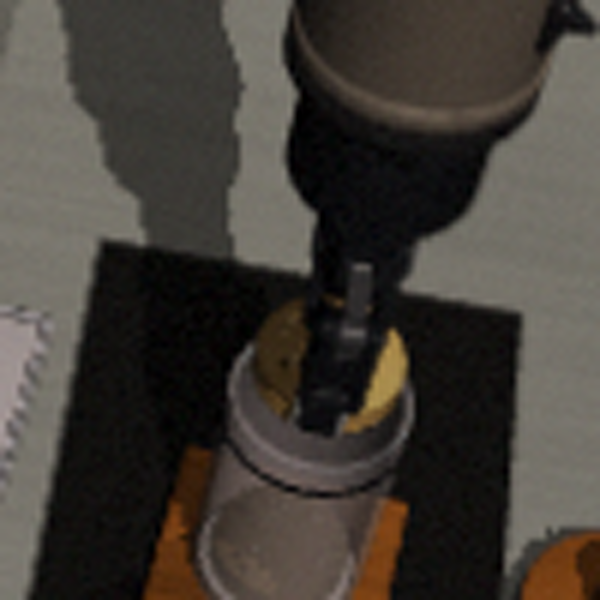

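```bash
python3 - <<'E'
from h import *
a=cv2.imread("pics/c2.png");h=cv2.cvtColor(a,cv2.COLOR_BGR2HSV)
m=((h[...,0]>12)&(h[...,0]<35)&(h[...,1]>90)&(h[...,2]>70)).astype(np.uint8);m[450:]=0;m[:280]=0
m=cv2.morphologyEx(m,cv2.MORPH_OPEN,np.ones((7,7)))
p=np.vstack([c[:,0] for c in cv2.findContours(m,cv2.RETR_EXTERNAL,cv2.CHAIN_APPROX_NONE)[0]])
hull=cv2.convexHull(p)
print(p.min(0),p.max(0),cv2.fitEllipse(hull))
t=np.linspace(0,6.28,90)
for z in(157.7,173.7):
  q=(px("scene",np.c_[547.2+32*np.cos(t),168.1+32*np.sin(t),z+0*t])-[290,130])*6;print(z,q.min(0),q.max(0))
q=(px("scene",np.c_[549+40*np.cos(t),168.5+40*np.sin(t),144+0*t])-[290,130])*6;print(q.min(0),q.max(0))
g=cv2.cvtColor(a,cv2.COLOR_BGR2GRAY)
for y in(380,400,420): print(y,g[y,215:430:5].tolist())
E
```

```text
[270 330] [407 432] ((338.1955261230469, 376.37335205078125), (116.05973052978516, 145.911376953125), 61.60763931274414)
157.7 [248.57928809 313.32653097] [398.50050782 433.61248254]
173.7 [254.05195659 290.18446348] [405.71977207 411.05327937]
[225.80188392 321.64220055] [411.58949261 471.68539578]
380 [8, 5, 12, 63, 77, 63, 55, 54, 38, 28, 28, 38, 45, 43, 42, 43, 44, 22, 7, 13, 15, 14, 12, 8, 9, 14, 17, 13, 11, 9, 18, 65, 136, 139, 140, 143, 144, 124, 76, 33, 16, 18, 20]
400 [8, 6, 13, 49, 70, 66, 58, 62, 63, 58, 55, 55, 63, 63, 41, 40, 53, 29, 8, 15, 18, 18, 20, 20, 22, 28, 32, 13, 7, 17, 75, 139, 143, 140, 129, 91, 45, 31, 60, 93, 34, 9, 15]
420 [2, 3, 20, 44, 63, 85, 87, 72, 67, 68, 69, 70, 69, 60, 48, 63, 44, 19, 10, 13, 12, 13, 11, 7, 27, 67, 93, 89, 90, 95, 97, 93, 85, 58, 34, 25, 24, 40, 73, 83, 29, 9, 17]
```

Cake and rim line up within about 1 mm in y. The rim sits about 1.5 mm further out in x, so I'll nudge and lower while watching the force.

```bash
python3 -m jog '[0.06,0,-0.15,0,0,0,-0.1,0,0,0,0,0]'; python3 -m jog '[0,0,-0.1,0,0,0,0,0]';  python3 -m jog '[0,0,-0.1,0,0,0,0,0]'
```

```text
time: 12.4
tool_pos: [548.6, 163.8, 325.2]
tcp_rot: [1.0, -0.009, 0.002, 0.005]
force: [-0.8, -0.2, -0.2]
finger_gap: 0.715
time: 12.6
tool_pos: [548.6, 162.8, 321.8]
tcp_rot: [1.0, -0.009, 0.002, 0.005]
force: [-0.1, -0.3, -0.7]
finger_gap: 0.718
time: 12.8
tool_pos: [548.8, 162.7, 319.1]
tcp_rot: [1.0, -0.01, 0.003, 0.005]
force: [-3.5, -0.4, 6.1]
finger_gap: 0.715
```

```bash
python3 -m jog '[0,0.1,0.15,0,0,0.1,0,0,0,0,0,0]'; python3 -m jog '[0,0,0,0,0,0,0,0]'
```

```text
time: 13.1
tool_pos: [548.9, 169.3, 323.8]
tcp_rot: [1.0, -0.009, 0.003, 0.005]
force: [-0.2, 0.3, -1.0]
finger_gap: 0.712
time: 13.3
tool_pos: [548.8, 169.6, 323.7]
tcp_rot: [1.0, -0.009, 0.003, 0.005]
force: [-0.0, 0.6, -0.8]
finger_gap: 0.716
```

```bash
python3 -m jog '[0,-0.03,-0.1,0,0,0,0,0]'; python3 -m jog '[0,0,-0.08,0,0,0,0,0]';  python3 -m jog '[0,0,-0.07,0,0,0,0,0]'
```

```text
time: 13.5
tool_pos: [548.7, 168.5, 320.3]
tcp_rot: [1.0, -0.009, 0.003, 0.005]
force: [-0.5, -0.4, 0.2]
finger_gap: 0.717
time: 13.7
tool_pos: [548.7, 168.3, 317.5]
tcp_rot: [1.0, -0.009, 0.002, 0.005]
force: [0.1, 0.2, -0.4]
finger_gap: 0.719
time: 13.9
tool_pos: [548.7, 168.3, 315.1]
tcp_rot: [1.0, -0.009, 0.002, 0.005]
force: [0.3, 0.8, -0.6]
finger_gap: 0.718
```

```bash
python3 -m jog '[0,0,0,0,0,0,0,0,0,0,0.05,0,0,0,0,0]' 1; python3 -m jog '[0,0,0.5,0,0,0,0.5,0,0,-1,0,0,0,-1,0,0,0,-1,0,0]'; python3 - <<'E'
from h import *
print(tool())
a=get_image("scene");b=get_image("top")
save(np.hstack([a[165:265,290:390],b[150:250,140:240]]),"d1.png",None,4)
E
```

```text
time: 14.3
tool_pos: [548.8, 168.3, 316.9]
tcp_rot: [1.0, -0.009, 0.003, 0.005]
force: [0.3, 0.3, 0.1]
finger_gap: 0.999
time: 14.8
tool_pos: [549.0, 80.2, 352.4]
tcp_rot: [1.0, -0.006, 0.004, 0.004]
force: [0.8, 0.2, -0.5]
finger_gap: 1.001
(14.8, array([549. ,  80.2, 352.4]), np.float64(179.3), array([ 0.8,  0.2, -0.5]), 1.001)
```

View pics/d1.png

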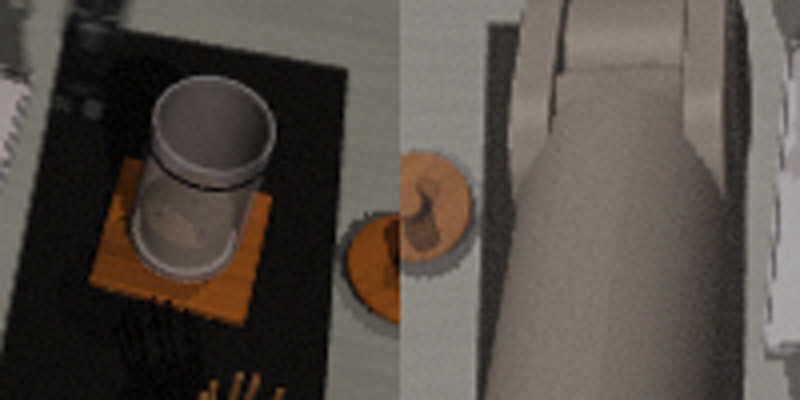

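The second cake has dropped in and lies flat. Next is the cake at (608.7,-24.2).

```bash
cat > ck.py <<'E'
from h import *
S=[p for p,s in cakes("scene") if 380<p[0]<700 and -400<p[1]<80];T=[p for p,s in cakes("top") if 380<p[0]<700 and -400<p[1]<80]
for p in S:
    d=[np.linalg.norm(p-[3,0]-q) for q in T];i=int(np.argmin(d)) if d else -1
    print(np.round(p,1),np.round((p+T[i])/2,1) if d and d[i]<15 else "scene only")
print(tool())
E
python3 -m jog '[0.4,-0.7,-0.5,0,0.5,-0.9,-1,0,0.5,-0.9,-1,0,0.4,-0.6,-1,0,0,0,-0.7,0]';python3 -m jog '[0,0,0,0]'; python3 ck.py
```

```text
time: 15.4
tool_pos: [607.3, -18.0, 230.9]
tcp_rot: [1.0, -0.008, 0.009, 0.002]
force: [0.2, -0.4, 0.1]
finger_gap: 1.0
time: 15.5
tool_pos: [606.9, -18.1, 229.1]
tcp_rot: [1.0, -0.008, 0.008, 0.003]
force: [-0.7, -0.0, 0.2]
finger_gap: 0.998
[ 477.9 -322.9] [ 476.7 -322.2]
[ 493.  -128.2] [ 491.5 -127.5]
[ 576.4 -292.1] [ 575.  -291.8]
[ 599.6 -121.8] [ 598.2 -121.5]
[617.8 -18.5] scene only
(15.6, array([607.6, -18. , 231.7]), np.float64(179.1), array([0.1, 0.7, 0.5]), 0.997)
```

```bash
python3 -m jog '[0.05,-0.2,-0.5,0,0,0,-0.8,0,0,0,-0.3,0,0,0,0,0,0,0,0,0]'
```

```text
time: 16.1
tool_pos: [611.3, -21.8, 188.1]
tcp_rot: [1.0, -0.006, 0.014, 0.001]
force: [-0.3, 0.4, 0.6]
finger_gap: 1.001
```

```bash
cat >> h.py <<'E'
from scipy.spatial.transform import Rotation as Ro
def tool():
    s=state();R=Ro.from_quat(s["tcp_rot"]).as_matrix();a=np.degrees(np.arctan2(R[1,0],R[0,0]))
    return "t %.2f tip %s tcp %s yaw %.1f tilt %s F %s gap %.3f"%(s["time"],np.round(s["tool_pos"]+R[:,2]*166,1),np.round(s["tool_pos"],1),a,np.round(R[:2,2],3),np.round(s["force"],1),s["finger_gap"])
if __name__=="__main__": print(tool())
E
python3 h.py; python3 -m jog '[0,0,0,0,0,0,0,0]' >/dev/null; python3 h.py
```

```text
t 16.10 tip [615.7 -22.2  22.2] tcp [611.3 -21.8 188.1] yaw -0.7 tilt [ 0.027 -0.002] F [-0.3  0.4  0.6] gap 1.001
t 16.30 tip [616.5 -21.9  23.9] tcp [611.8 -21.5 189.8] yaw -0.6 tilt [ 0.029 -0.002] F [-0.1 -0.5 -0.1] gap 0.998
```

```bash
python3 -m jog '[-0.25,-0.08,-0.1,0,0,0,-0.1,0,0,0,0,0,0,0,0,0]'; python3 h.py
```

```text
time: 16.7
tool_pos: [603.6, -24.2, 184.3]
tcp_rot: [1.0, -0.006, 0.015, 0.001]
force: [0.5, -0.1, 0.2]
finger_gap: 0.998
t 16.70 tip [608.6 -24.4  18.4] tcp [603.6 -24.2 184.3] yaw -0.6 tilt [ 0.03  -0.002] F [ 0.5 -0.1  0.2] gap 0.998
```

```bash
python3 -m jog '[0,0,-0.2,0,0,0,0,0,0,0,0,0]'; python3 h.py; python3 -m jog '[0,0,0,0,0,0,0,0,0,0,0,0]' 0; python3 -m jog '[0,0,0,0,0,0,0,0]'; python3 h.py
```

```text
time: 17.0
tool_pos: [603.8, -24.2, 177.7]
tcp_rot: [1.0, -0.006, 0.015, 0.001]
force: [0.1, 0.1, 0.4]
finger_gap: 0.997
t 17.00 tip [608.7 -24.5  11.8] tcp [603.8 -24.2 177.7] yaw -0.6 tilt [ 0.03  -0.002] F [0.1 0.1 0.4] gap 0.997
time: 17.3
tool_pos: [603.8, -24.3, 178.4]
tcp_rot: [1.0, -0.006, 0.015, 0.001]
force: [-1.2, -0.4, 0.4]
finger_gap: 0.718
time: 17.5
tool_pos: [603.9, -24.3, 178.6]
tcp_rot: [1.0, -0.006, 0.015, 0.001]
force: [-0.3, 0.5, -0.5]
finger_gap: 0.722
t 17.50 tip [608.9 -24.5  12.6] tcp [603.9 -24.3 178.6] yaw -0.6 tilt [ 0.03  -0.001] F [-0.3  0.5 -0.5] gap 0.722
```

```bash
python3 -m jog '[0,0,0.6,0,0,0,1,0,-0.2,0,1,0,-0.4,0.4,1,0,-0.4,0.7,1,0]'; python3 -m jog '[-0.4,0.9,0.4,0,-0.4,0.9,0,0,-0.2,0.9,0,0,0,0.8,0,0,0,0.6,0,0]';python3 -m jog '[0,0.3,0,0,0,0,0,0]'; python3 h.py
```

```text
time: 18.0
tool_pos: [572.1, 6.6, 316.6]
tcp_rot: [1.0, -0.008, 0.012, 0.002]
force: [1.2, 1.7, 0.1]
finger_gap: 0.72
time: 18.5
tool_pos: [540.0, 133.5, 334.3]
tcp_rot: [1.0, -0.009, 0.015, 0.0]
force: [-0.3, -0.6, -0.7]
finger_gap: 0.721
time: 18.7
tool_pos: [539.7, 145.3, 334.1]
tcp_rot: [1.0, -0.007, 0.015, -0.0]
force: [-0.2, -0.3, -0.1]
finger_gap: 0.717
t 18.70 tip [544.7 145.3 168.2] tcp [539.7 145.3 334.1] yaw -0.8 tilt [0.03 0.  ] F [-0.2 -0.3 -0.1] gap 0.717
```

```bash
python3 -m jog '[0.14,0.4,0,0,0,0.35,0,0,0,0,0,0,0,0,0,0]'; python3 h.py
```

```text
time: 19.1
tool_pos: [544.8, 167.1, 334.0]
tcp_rot: [1.0, -0.008, 0.015, 0.0]
force: [-0.4, -1.1, -0.0]
finger_gap: 0.718
t 19.10 tip [549.8 166.9 168.1] tcp [544.8 167.1 334. ] yaw -0.9 tilt [ 0.03  -0.001] F [-0.4 -1.1 -0. ] gap 0.718
```

```bash
python3 -m jog '[-0.03,0.04,-0.2,0,0,0,-0.1,0,0,0,0,0]'; python3 -m jog '[0,0,-0.1,0,0,0,0,0]';  python3 -m jog '[0,0,-0.1,0,0,0,0,0]';  python3 h.py
```

```text
time: 19.4
tool_pos: [543.8, 167.2, 324.1]
tcp_rot: [1.0, -0.009, 0.015, 0.001]
force: [-0.6, 0.4, -0.2]
finger_gap: 0.715
time: 19.6
tool_pos: [543.7, 166.8, 320.6]
tcp_rot: [1.0, -0.009, 0.015, 0.001]
force: [-0.2, 0.1, 0.4]
finger_gap: 0.712
time: 19.8
tool_pos: [543.8, 166.6, 317.4]
tcp_rot: [1.0, -0.009, 0.015, 0.001]
force: [0.4, 0.5, 0.0]
finger_gap: 0.717
t 19.80 tip [548.7 166.4 151.5] tcp [543.8 166.6 317.4] yaw -1.1 tilt [ 0.03  -0.002] F [0.4 0.5 0. ] gap 0.717
```

```bash
python3 -m jog '[0,0.04,-0.07,0,0,0,0,0]'; python3 -m jog '[0,0,0,0,0,0,0,0,0,0,0.05,0,0,0,0,0]' 1; python3 -m jog '[0,0,0.5,0,0,0,0.5,0,0,-1,0,0,0,-1,0,0,0,-1,0,0]';python3 -m jog '[0.2,-1,-0.2,0,0.2,-1,-0.4,0,0.2,-1,-0.4,0,0.2,-0.5,-0.4,0,0,0,0,0]'; python3 ck.py;python3 -c "
from h import *
a=get_image('scene');save(np.hstack([a[165:265,290:390],a[150:250,140:240]]),'d2.png',None,4)"
```

```text
time: 20.0
tool_pos: [543.8, 168.0, 315.2]
tcp_rot: [1.0, -0.009, 0.015, 0.001]
force: [-0.2, 0.1, -0.5]
finger_gap: 0.716
time: 20.4
tool_pos: [544.0, 168.0, 317.0]
tcp_rot: [1.0, -0.009, 0.015, 0.001]
force: [-0.5, -0.6, 0.3]
finger_gap: 0.996
time: 20.9
tool_pos: [544.2, 79.8, 352.5]
tcp_rot: [1.0, -0.006, 0.016, -0.0]
force: [1.5, 0.1, -0.5]
finger_gap: 0.999
time: 21.4
tool_pos: [569.2, -33.7, 316.3]
tcp_rot: [1.0, -0.008, 0.02, -0.001]
force: [0.1, 0.2, 0.2]
finger_gap: 0.999
[ 478.  -322.7] [ 476.6 -322.1]
[ 493.1 -128.1] [ 491.5 -127.6]
[ 576.5 -292.1] [ 574.8 -291.6]
[ 599.8 -121.7] [ 598.1 -121.9]
t 21.50 tip [575.9 -31.2 151.3] tcp [569.3 -31.7 317.1] yaw -0.8 tilt [0.04  0.003] F [0.4 0.2 0.8] gap 1.002
```

View pics/d2.png

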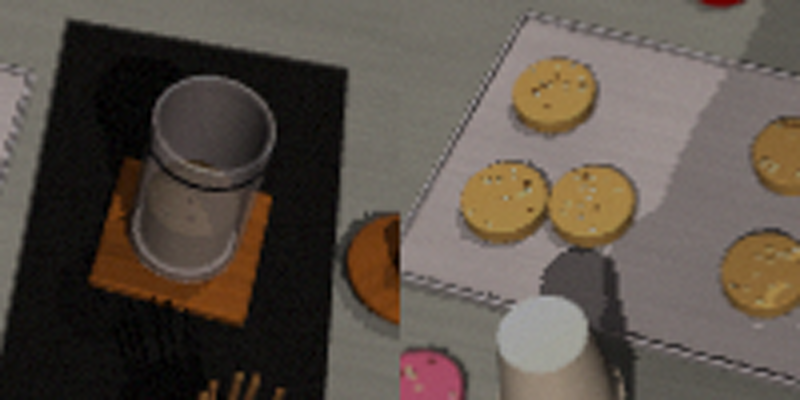

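```bash
python3 - <<'E'
from h import *
for z in(64,80,96): print(z,((px("scene",[(517,168,z),(549,168.5,z),(581,168,z)])-[290,165])*4).round().tolist())
for n,u in(("scene",(166,200.5)),("scene",(188,201))): print(onz(n,u,14))
b=get_image("top");m=hsv(b);m=((m[...,0]>14)&(m[...,0]<35)&(m[...,1]>75)&(m[...,2]>90)).astype(np.uint8)
for s,n,im in((1,"top",b),(1,"scene",get_image("scene"))):
    h=hsv(im);m=((h[...,0]>14)&(h[...,0]<35)&(h[...,1]>75)&(h[...,2]>90)).astype(np.uint8)
    d=cv2.distanceTransform(m,cv2.DIST_L2,5)
    for c,st in blobs(cv2.morphologyEx(m,cv2.MORPH_CLOSE,np.ones((3,3))),400,900):
        x,y,w,hh,_=st;q=np.argwhere(m[y:y+hh,x:x+w])[:,::-1]+[x,y]
        _,_,cc=cv2.kmeans(q.astype(np.float32),2,None,(3,50,.01),5,0);print(n,cc,onz(n,cc,14))
E
```

```text
64 [[197.0, 156.0], [193.0, 193.0], [187.0, 232.0]]
80 [[201.0, 142.0], [197.0, 180.0], [191.0, 218.0]]
96 [[205.0, 128.0], [200.0, 166.0], [194.0, 205.0]]
[[ 583.53597531 -322.71453536]]
[[ 570.32701986 -259.27717351]]
top [[341.80368 190.69939]
 [322.70395 193.88158]] [[ 579.68889314 -324.03056767]
 [ 568.66927696 -260.68803608]]
scene [[187.30312 201.00566]
 [165.58188 200.00584]] [[ 570.81685807 -261.25505592]
 [ 582.13790083 -324.53488718]]
```

Three cakes are in the jar. E was knocked and now touches F, with E at about (570,-261) and F at about (581,-324). Next is the cake at (598,-122).

```bash
python3 -m jog '[0.2,-0.7,-0.6,0,0.2,-0.8,-0.9,0,0.2,-0.8,-0.9,0,0.1,-0.5,-0.8,0,0,0,-0.4,0]';python3 -m jog '[0,0,0,0,0,0,0,0]'>/dev/null; python3 h.py
```

```text
time: 22.15
tool_pos: [592.9, -109.5, 210.2]
tcp_rot: [1.0, 0.0, 0.024, -0.004]
force: [0.6, -0.4, -0.2]
finger_gap: 1.003
t 22.35 tip [ 600.5 -105.9   44. ] tcp [ 592.7 -107.4  209.8] yaw 0.1 tilt [0.046 0.009] F [-0.2  0.4  0.6] gap 1.004
```

```bash
python3 ck.py
```

```text
[ 478.  -322.7] [ 476.8 -322.3]
[ 576.5 -292.1] [ 574.9 -291.6]
[ 606.1 -116. ] scene only
t 22.45 tip [ 600.7 -105.6   44.3] tcp [ 592.9 -107.2  210.1] yaw 0.1 tilt [0.047 0.009] F [-0.3 -0.5  0.8] gap 1.000
```

```bash
python3 -m jog '[-0.08,-0.3,-0.2,0,0,-0.25,-0.3,0,0,0,-0.2,0,0,0,0,0,0,0,0,0]'; python3 h.py
```

```text
time: 22.95
tool_pos: [590.8, -123.9, 189.5]
tcp_rot: [1.0, 0.002, 0.025, -0.005]
force: [0.1, 0.8, 0.5]
finger_gap: 1.0
t 22.95 tip [ 599.2 -122.3   23.7] tcp [ 590.8 -123.9  189.5] yaw 0.2 tilt [0.05 0.01] F [0.1 0.8 0.5] gap 1.000
```

```bash
python3 -m jog '[-0.03,0.02,-0.25,0,0,0,-0.12,0,0,0,0,0,0,0,0,0]'; python3 h.py; python3 -m jog '[0,0,0,0,0,0,0,0,0,0,0,0]' 0 >/dev/null; python3 -m jog '[0,0,0,0,0,0,0,0]'>/dev/null; python3 h.py
```

```text
time: 23.35
tool_pos: [589.9, -122.9, 177.3]
tcp_rot: [1.0, 0.002, 0.025, -0.005]
force: [0.2, 0.0, 0.8]
finger_gap: 1.002
t 23.35 tip [ 598.2 -121.3   11.5] tcp [ 589.9 -122.9  177.3] yaw 0.3 tilt [0.05 0.01] F [0.2 0.  0.8] gap 1.002
t 23.85 tip [ 598.6 -121.2   12.8] tcp [ 590.1 -122.9  178.6] yaw 0.3 tilt [0.051 0.01 ] F [-0.  -0.1  0.1] gap 0.717
```

```bash
python3 -m jog '[0,0,0.6,0,0,0.2,1,0,-0.1,0.6,1,0,-0.2,0.9,1,0,-0.3,0.9,0.9,0]' >/dev/null; python3 -m jog '[-0.3,0.9,0.6,0,-0.3,0.9,0.1,0,-0.3,0.9,0,0,-0.1,0.9,0,0,0,0.9,0,0]';python3 -m jog '[0,0.8,0,0,0,0.5,0,0,0,0,0,0]'; python3 h.py
```

```text
time: 24.85
tool_pos: [538.4, 93.0, 340.9]
tcp_rot: [1.0, -0.001, 0.026, -0.005]
force: [1.6, -0.2, -0.6]
finger_gap: 0.714
time: 25.15
tool_pos: [537.7, 137.5, 341.0]
tcp_rot: [1.0, 0.001, 0.026, -0.006]
force: [0.2, -0.8, -0.5]
finger_gap: 0.717
t 25.15 tip [546.4 139.5 175.2] tcp [537.7 137.5 341. ] yaw 0.1 tilt [0.052 0.012] F [ 0.2 -0.8 -0.5] gap 0.717
```

```bash
python3 -m jog '[0.08,0.5,-0.15,0,0,0.45,-0.15,0,0,0,0,0,0,0,0,0]'; python3 h.py
```

```text
time: 25.55
tool_pos: [540.6, 166.1, 330.8]
tcp_rot: [1.0, 0.0, 0.026, -0.006]
force: [-0.1, -0.6, -0.1]
finger_gap: 0.717
t 25.55 tip [549.2 168.  165.1] tcp [540.6 166.1 330.8] yaw -0.0 tilt [0.052 0.011] F [-0.1 -0.6 -0.1] gap 0.717
```

```bash
python3 -m jog '[0,0,-0.15,0,0,0,0,0]'; python3 -m jog '[0,0,-0.15,0,0,0,0,0]';  python3 -m jog '[0,0,-0.12,0,0,0,0,0]';  python3 h.py
```

```text
time: 25.75
tool_pos: [540.7, 165.1, 325.9]
tcp_rot: [1.0, -0.001, 0.026, -0.005]
force: [0.7, 1.2, -0.8]
finger_gap: 0.715
time: 25.95
tool_pos: [540.8, 164.2, 321.1]
tcp_rot: [1.0, -0.001, 0.026, -0.005]
force: [-1.0, 0.1, 0.2]
finger_gap: 0.718
time: 26.15
tool_pos: [540.8, 163.9, 317.2]
tcp_rot: [1.0, -0.001, 0.026, -0.005]
force: [-0.5, 1.0, -1.0]
finger_gap: 0.716
t 26.15 tip [549.4 165.7 151.4] tcp [540.8 163.9 317.2] yaw -0.2 tilt [0.052 0.011] F [-0.5  1.  -1. ] gap 0.716
```

```bash
python3 -m jog '[0,0.07,-0.06,0,0,0,0,0]'; python3 h.py; python3 -m jog '[0,0,0,0,0,0,0,0,0,0,0.05,0,0,0,0,0]' 1; python3 -m jog '[0,0,0.5,0,0,0,0.5,0,0,-0.9,0,0,-0.2,-0.9,0,0,-0.3,-0.9,0,0]' >/dev/null;python3 -m jog '[-0.3,-0.9,0,0,-0.3,-0.9,-0.2,0,-0.3,-0.9,-0.3,0,-0.2,-0.9,-0.3,0,0,-0.8,0,0]' >/dev/null; python3 ck.py; python3 -c "
from h import *
a=get_image('scene');save(np.hstack([a[165:265,290:390],a[150:250,140:240]]),'d3.png',None,4)"
```

```text
time: 26.35
tool_pos: [540.8, 166.1, 315.3]
tcp_rot: [1.0, -0.001, 0.026, -0.005]
force: [1.5, 0.2, -0.4]
finger_gap: 0.718
t 26.35 tip [549.4 167.9 149.5] tcp [540.8 166.1 315.3] yaw -0.2 tilt [0.052 0.011] F [ 1.5  0.2 -0.4] gap 0.718
time: 26.75
tool_pos: [540.9, 166.2, 317.1]
tcp_rot: [1.0, -0.001, 0.026, -0.005]
force: [-0.2, -0.2, -0.3]
finger_gap: 1.001
[ 478.  -322.9] [ 476.7 -322.1]
[ 493.3 -128. ] scene only
[ 576.6 -292.7] [ 575.1 -291.7]
t 27.85 tip [502.9 -50.7 169. ] tcp [492.5 -53.2 334.7] yaw -0.1 tilt [0.062 0.015] F [-0.8 -0.3  0.5] gap 1.001
```

View pics/d3.png

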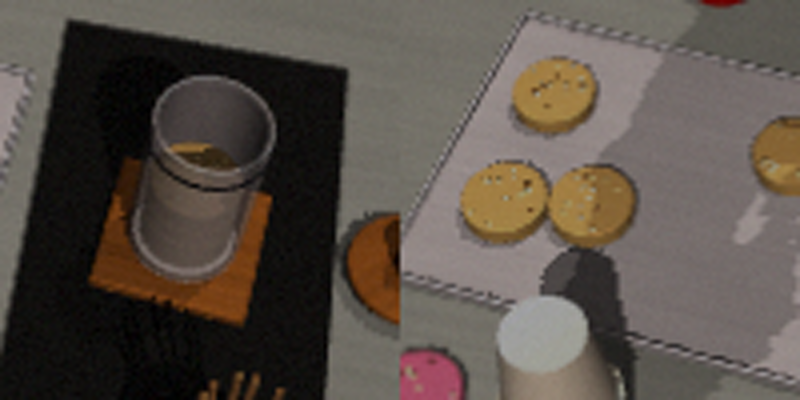

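The stack top's far edge is at about y 143, which fits z=80. That makes 4 cakes in, and confirms the jar started with one. The tool tilt keeps growing (0.062), so I'll check joint 7's room for a half turn, which would put it on the opposite side.

```bash
python3 -c "
from h import *
print(state()['joint_positions'].round(2))"; python3 -m jog '[0,-0.2,0,1,0,-0.2,0,1,0,-0.2,0,1]' >/dev/null;python3 -m jog '[0,0,0,0]'>/dev/null;python3 -c "
from h import *
print(state()['joint_positions'].round(2),tool())"
```

```text
[-0.6   0.23  0.67  2.12 -0.23  0.79  0.21]
[-0.48  0.23  0.58  2.1  -0.24  0.81  0.68] t 28.30 tip [502.8 -59.7 171.7] tcp [494.1 -66.7 337.3] yaw 25.0 tilt [0.052 0.042] F [-0.4  0.4  0.3] gap 1.000
```

```bash
python3 -m jog '[0,-0.2,0,-1,0,-0.2,0,-1,0,-0.2,0,-1,0,-0.2,0,-1,0,-0.2,0,-1]' >/dev/null;python3 -m jog '[0,-0.2,0,-1,0,0,0,-1,0,0,0,-1,0,0,0,-1,0,0,0,-1]' >/dev/null;python3 -m jog '[0,0,0,-1,0,0,0,-1,0,0,0,-1,0,0,0,-1,0,0,0,-1]' >/dev/null;python3 -m jog '[0,0,0,-1,0,0,0,-1,0,0,0,-1,0,0,0,-1,0,0,0,-1]' >/dev/null;python3 -m jog '[0,0,0,0]'>/dev/null;python3 -c "
from h import *
print(state()['joint_positions'].round(2),tool())"
```

```text
[-0.97  0.58  1.33  2.07 -0.58  1.01 -1.89] t 30.40 tip [494.7 -91.7 180.7] tcp [500.5 -81.  346.3] yaw -146.5 tilt [-0.035 -0.064] F [0.2 0.1 0.4] gap 1.002
```

```bash
python3 -m jog '[0,-0.4,-0.6,0.5,0,-0.6,-0.7,0.5,0,0,0,0]' >/dev/null;python3 -c "
from h import *
print(state()['joint_positions'].round(2),tool())"
```

```text
[-0.83  0.58  1.19  2.1  -0.6   0.9  -1.7 ] t 30.70 tip [ 498.  -120.3  141.5] tcp [ 501.8 -108.6  307. ] yaw -137.8 tilt [-0.023 -0.07 ] F [-0.3  0.9  0.9] gap 1.000
```

```bash
python3 -m jog '[-0.2,-0.2,-0.8,0,0,0,-1,0,0,0,-1,0,0,0,-0.9,0,0,0,0,0]' >/dev/null;python3 -m jog '[0,0,0,0]'>/dev/null;python3 -c "
from h import *
print(state()['joint_positions'].round(2),tool())"
```

```text
[-0.65  0.7   0.94  2.16 -0.8   0.7  -1.56] t 31.30 tip [ 496.1 -121.4   31.6] tcp [ 498.8 -110.2  197.2] yaw -137.6 tilt [-0.016 -0.068] F [ 0.5 -0.2  0.5] gap 1.000
```

```bash
python3 -m jog '[-0.15,-0.2,-0.2,0,0,0,-0.2,0,0,0,-0.1,0,0,0,0,0,0,0,0,0]' >/dev/null;python3 h.py
```

```text
t 31.80 tip [ 493.7 -127.2   19.3] tcp [ 495.5 -115.9  184.9] yaw -137.5 tilt [-0.011 -0.068] F [-0.2 -0.5  0.1] gap 0.999
```

```bash
python3 -m jog '[-0.08,0,-0.15,0,0,0,-0.08,0,0,0,0,0,0,0,0,0]' >/dev/null;python3 h.py; python3 -m jog '[0,0,0,0,0,0,0,0,0,0,0,0]' 0 >/dev/null; python3 -m jog '[0,0,0,0,0,0,0,0]'>/dev/null; python3 h.py;  python3 -c "
from h import *
print(state()['joint_positions'].round(2))"
```

```text
t 32.20 tip [ 491.2 -127.1   12. ] tcp [ 492.9 -115.9  177.6] yaw -137.5 tilt [-0.011 -0.068] F [-0.4  0.2 -0.1] gap 0.999
t 32.70 tip [ 491.3 -127.1   12.9] tcp [ 493.  -116.   178.5] yaw -137.6 tilt [-0.01  -0.066] F [0.4 0.8 0.5] gap 0.715
[-0.6   0.71  0.9   2.18 -0.84  0.65 -1.52]
```

```bash
python3 -m jog '[0,0,0.6,0,0,0.2,1,0,0.1,0.6,1,0,0.3,0.9,1,0,0.3,0.9,0.9,0]' >/dev/null; python3 -m jog '[0.3,0.9,0.6,0,0.3,0.9,0.1,0,0.3,0.9,0,0,0.2,0.9,0,0,0,0.9,0,0]'>/dev/null;python3 -m jog '[0,0.9,0,0,0,0.6,0,0,0,0,0,0]' >/dev/null; python3 -c "
from h import *
print(state()['joint_positions'].round(2),tool())"
```

```text
[-1.27  0.67  1.24  1.95 -0.65  1.07 -2.14] t 34.00 tip [544.7 141.5 175.4] tcp [546.5 152.6 341. ] yaw -137.7 tilt [-0.011 -0.067] F [ 0.2 -0.6 -1.3] gap 0.711
```

```bash
python3 -m jog '[0.14,0.45,-0.15,0,0,0.45,-0.15,0,0,0,0,0,0,0,0,0]'>/dev/null; python3 h.py
```

```text
t 34.40 tip [549.2 168.9 165.4] tcp [551.1 180.  331. ] yaw -137.8 tilt [-0.011 -0.067] F [ 0.8 -0.1  0.8] gap 0.716
```

```bash
python3 -m jog '[0,0,-0.15,0,0,0,0,0]'; python3 -m jog '[0,0.04,-0.15,0,0,0,0,0]';  python3 -m jog '[0,0.04,-0.12,0,0,0,0,0]';  python3 h.py
```

```text
time: 34.6
tool_pos: [551.1, 178.9, 326.2]
tcp_rot: [-0.36, 0.933, -0.029, -0.017]
force: [-1.2, -0.5, -0.1]
finger_gap: 0.717
time: 34.8
tool_pos: [551.0, 179.3, 321.4]
tcp_rot: [-0.359, 0.933, -0.029, -0.017]
force: [-0.3, -0.1, 0.4]
finger_gap: 0.714
time: 35.0
tool_pos: [551.0, 180.4, 317.5]
tcp_rot: [-0.359, 0.933, -0.029, -0.017]
force: [-0.9, -0.0, 0.5]
finger_gap: 0.714
t 35.00 tip [549.2 169.3 151.9] tcp [551.  180.4 317.5] yaw -138.0 tilt [-0.011 -0.067] F [-0.9 -0.   0.5] gap 0.714
```

```bash
python3 -m jog '[0,-0.03,-0.03,0,0,0,0,0]'>/dev/null; python3 h.py; python3 -m jog '[0,0,0,0,0,0,0,0,0,0,0.05,0,0,0,0,0]' 1; python3 -m jog '[0,0,0.5,0,0,0,0.5,0,0,-0.9,0,0,0,-0.9,0,0,0,-0.9,0,0]' >/dev/null;python3 -m jog '[0,-0.9,0,0,0,-0.9,0,0.4,0,-0.9,0,0.5,0,-0.9,0,0.5,0,-0.9,0,0]' >/dev/null; python3 ck.py; python3 -c "
from h import *
print(state()['joint_positions'].round(2))
a=get_image('scene');save(np.hstack([a[165:265,290:390],a[150:250,140:240]]),'d4.png',None,4)"
```

```text
t 35.20 tip [549.2 168.3 151. ] tcp [551.1 179.4 316.6] yaw -138.0 tilt [-0.011 -0.067] F [-0.1  0.8 -0.8] gap 0.715
time: 35.6
tool_pos: [551.2, 179.3, 318.5]
tcp_rot: [-0.359, 0.933, -0.029, -0.017]
force: [0.7, 0.4, 0.4]
finger_gap: 0.996
[ 478.  -322.8] [ 476.8 -322.1]
[ 576.4 -291.8] [ 574.9 -292.1]
t 36.70 tip [553.6 -54.7 196.1] tcp [551.7 -43.8 361.7] yaw -126.4 tilt [ 0.011 -0.066] F [-0.9  0.3 -0.1] gap 1.002
[-0.94  0.54  1.2   1.97 -0.52  1.   -1.71]
```

View pics/d4.png

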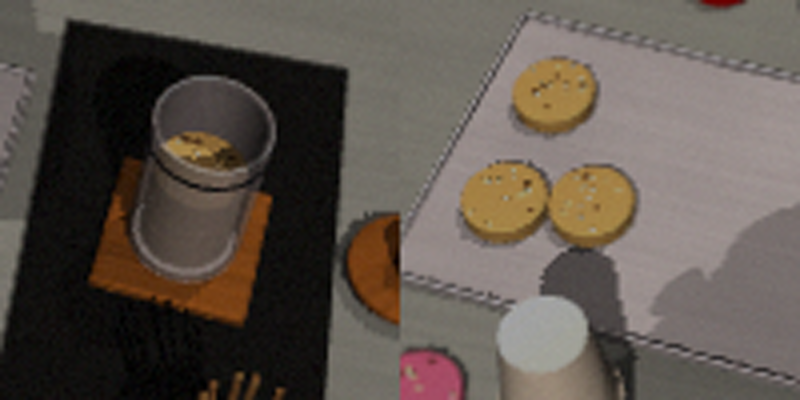

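The far edge is at about y 131, which fits z=96. That makes 5 cakes, with two more to go. Next is the free cake at (477,-322).

```bash
python3 -m jog '[-0.3,-0.9,-0.3,0,-0.3,-0.9,-0.4,0,-0.3,-0.9,-0.4,0,-0.3,-0.9,-0.4,0,-0.3,-0.9,-0.4,0]' >/dev/null;python3 -m jog '[-0.3,-0.9,-0.5,0,-0.3,-0.9,-0.6,0,-0.3,-0.9,-0.7,0,-0.1,-0.6,-0.6,0,0,0,0,0]' >/dev/null; python3 -c "
from h import *
print(state()['joint_positions'].round(2),tool())"
```

```text
[-0.29  0.63  0.9   2.07 -0.69  0.72 -1.15] t 37.75 tip [ 483.  -285.8   68.5] tcp [ 480.  -275.1  234.2] yaw -125.5 tilt [ 0.018 -0.064] F [0.  0.5 0.7] gap 0.998
```

```bash
python3 -m jog '[-0.2,-0.6,-0.5,0,0,-0.6,-0.6,0,0,0,-0.3,0,0,0,0,0,0,0,0,0]' >/dev/null;python3 h.py
```

```text
t 38.25 tip [ 481.9 -318.5   28.4] tcp [ 478.5 -307.9  194. ] yaw -125.2 tilt [ 0.021 -0.064] F [-0.1 -0.7  0.5] gap 1.000
```

```bash
python3 -m jog '[-0.17,-0.12,-0.25,0,0,0,-0.2,0,0,0,0,0,0,0,0,0]' >/dev/null;python3 h.py;python3 ck.py
```

```text
t 38.65 tip [ 478.2 -320.1   15.5] tcp [ 474.4 -309.5  181.1] yaw -125.0 tilt [ 0.023 -0.063] F [ 0.1 -1.1 -0.2] gap 1.000
[ 483.5 -328.4] scene only
[ 576.9 -292.5] [ 576.1 -289.3]
t 38.75 tip [ 478.3 -320.1   15.5] tcp [ 474.5 -309.6  181.1] yaw -125.0 tilt [ 0.023 -0.063] F [ 0.1 -0.1  1.1] gap 0.999
```

```bash
python3 -m jog '[-0.04,-0.06,-0.12,0,0,0,0,0,0,0,0,0]' >/dev/null;python3 h.py; python3 -m jog '[0,0,0,0,0,0,0,0,0,0,0,0]' 0 >/dev/null; python3 -m jog '[0,0,0,0,0,0,0,0]'>/dev/null; python3 h.py
```

```text
t 39.05 tip [ 477.1 -322.2   11.8] tcp [ 473.3 -311.6  177.5] yaw -125.0 tilt [ 0.023 -0.064] F [-0.7  0.1 -0.7] gap 1.000
t 39.55 tip [ 477.2 -322.3   12.7] tcp [ 473.2 -311.8  178.3] yaw -125.1 tilt [ 0.024 -0.063] F [0.4 0.6 0.2] gap 0.716
```

```bash
python3 -m jog '[0,0,0.6,0,0,0.3,1,0,0.1,0.7,1,0,0.2,0.9,1,0,0.2,0.9,0.9,0]' >/dev/null; python3 -m jog '[0.2,0.9,0.6,0,0.2,0.9,0.1,0,0.2,0.9,0,0,0.2,0.9,0,0,0.2,0.9,0,0]'>/dev/null;python3 -m jog '[0.2,0.9,0,0,0.2,0.9,0,0,0.2,0.9,0,0,0.2,0.9,0,0,0.2,0.9,0,0]'>/dev/null;python3 -m jog '[0,0.9,0,0,0,0.6,0,0,0,0,0,0]' >/dev/null; python3 -c "
from h import *
print(state()['joint_positions'].round(2),tool())"
```

```text
[-1.18  0.58  1.18  1.98 -0.58  0.98 -1.91] t 41.35 tip [551.4  93.7 174.3] tcp [547.4 103.9 339.9] yaw -125.2 tilt [ 0.024 -0.061] F [ 0.2  0.4 -0.7] gap 0.713
```

```bash
python3 -m jog '[0,0.9,0,0,0,0.9,0,0,0,0.45,-0.2,0,0,0,0,0,0,0,0,0]' >/dev/null; python3 h.py
```

```text
t 41.85 tip [551.1 158.7 168. ] tcp [547.  169.1 333.6] yaw -125.4 tilt [ 0.025 -0.063] F [ 0.4 -0.4 -0.4] gap 0.720
```

```bash
python3 -m jog '[-0.06,0.35,0,0,0,0,-0.15,0,0,0,0,0]' >/dev/null; python3 h.py;python3 -m jog '[0,0,-0.12,0,0,0,0,0]' ; python3 h.py
```

```text
t 42.15 tip [549.3 167.  163.4] tcp [545.2 177.4 329. ] yaw -125.6 tilt [ 0.025 -0.063] F [ 0.   0.4 -0.9] gap 0.716
time: 42.35
tool_pos: [545.2, 176.6, 325.1]
tcp_rot: [-0.457, 0.889, -0.034, -0.003]
force: [-0.7, -0.3, -0.7]
finger_gap: 0.718
t 42.35 tip [549.3 166.2 159.5] tcp [545.2 176.6 325.1] yaw -125.7 tilt [ 0.025 -0.063] F [-0.7 -0.3 -0.7] gap 0.718
```

```bash
python3 -m jog '[0,0.08,-0.12,0,0,0,-0.05,0,0,0,0,0]' ; python3 h.py;python3 -m jog '[0,0.02,-0.1,0,0,0,0,0]' ; python3 h.py
```

```text
time: 42.65
tool_pos: [545.3, 178.8, 319.5]
tcp_rot: [-0.456, 0.889, -0.034, -0.003]
force: [-0.0, 0.5, -0.9]
finger_gap: 0.725
t 42.65 tip [549.4 168.4 153.9] tcp [545.3 178.8 319.5] yaw -125.7 tilt [ 0.025 -0.063] F [-0.   0.5 -0.9] gap 0.725
time: 42.85
tool_pos: [545.3, 179.5, 316.3]
tcp_rot: [-0.456, 0.889, -0.034, -0.003]
force: [0.3, 0.1, -0.2]
finger_gap: 0.719
t 42.85 tip [549.4 169.1 150.7] tcp [545.3 179.5 316.3] yaw -125.7 tilt [ 0.025 -0.063] F [ 0.3  0.1 -0.2] gap 0.719
```

```bash
python3 -m jog '[0,-0.02,0,0,0,0,0,0,0,0,0.05,0,0,0,0,0]' 1; python3 -m jog '[0,0,0.5,0,0,0,0.5,0,0,-0.9,0,0,0,-0.9,0,0,0,-0.9,0,0]' >/dev/null;python3 -m jog '[0,-0.9,0,0,0,-0.9,0,-0.5,0,-0.9,0,-0.5,0,-0.9,0,-0.5,0,-0.9,0,0]' >/dev/null; python3 - <<'E'
from h import *
print(state()['joint_positions'].round(2),tool())
for n in("top","scene"):
    im=get_image(n);h=hsv(im);m=((h[...,0]>14)&(h[...,0]<35)&(h[...,1]>75)&(h[...,2]>90)).astype(np.uint8)
    for c,st in blobs(cv2.morphologyEx(m,cv2.MORPH_CLOSE,np.ones((3,3))),400,900):
        x,y,w,hh,_=st;q=np.argwhere(m[y:y+hh,x:x+w])[:,::-1]+[x,y]
        _,_,cc=cv2.kmeans(q.astype(np.float32),2,None,(3,50,.01),5,0);print(n,onz(n,cc,14).round(1).tolist())
a=im;save(np.hstack([a[165:265,290:390],a[150:250,140:240]]),'d5.png',None,4)
E
```

```text
time: 43.25
tool_pos: [545.4, 178.8, 318.1]
tcp_rot: [-0.456, 0.889, -0.034, -0.003]
force: [0.1, -0.3, 0.5]
finger_gap: 1.002
[-0.98  0.56  1.25  1.99 -0.56  1.   -1.87] t 44.25 tip [549.7 -52.  195.6] tcp [546.4 -41.4 361.2] yaw -137.8 tilt [ 0.02  -0.064] F [-0.2  0.7  0.1] gap 0.997
top [[569.7, -263.2], [579.8, -323.6]]
scene [[570.7, -261.1], [582.3, -324.6]]
```

View pics/d5.png

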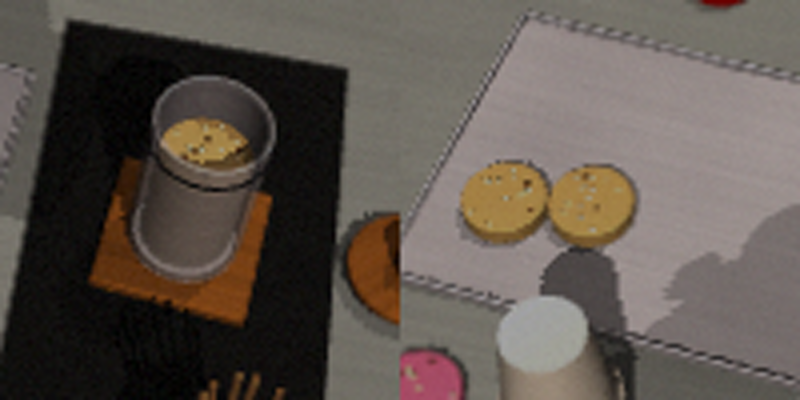

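Six cakes are in, with the top's far edge fitting z≈112. Last cake: the touching one at (570,-261.5).

```bash
python3 -m jog '[0.1,-0.9,-0.4,0,0.1,-0.9,-0.6,0,0.1,-0.9,-0.7,0,0.1,-0.9,-0.8,0,0.1,-0.9,-0.8,0]' >/dev/null;python3 -m jog '[0,-0.9,-0.8,0,0,-0.5,-0.5,0,0,0,0,0,0,0,0,0]' >/dev/null; python3 h.py
```

```text
t 45.25 tip [ 570.5 -234.1   62.5] tcp [ 565.5 -223.8  228.1] yaw -137.4 tilt [ 0.03  -0.062] F [-0.3  0.4  1.4] gap 1.002
```

```bash
python3 -m jog '[0,-0.55,-0.5,0,-0.06,-0.35,-0.5,0,0,0,-0.3,0,0,0,0,0,0,0,0,0]' >/dev/null; python3 h.py
```

```text
t 45.75 tip [ 573.9 -255.5   27.9] tcp [ 567.8 -245.4  193.5] yaw -136.9 tilt [ 0.037 -0.061] F [ 0.5  0.2 -0.2] gap 1.002
```

```bash
python3 -m jog '[-0.14,-0.22,-0.25,0,0,0,-0.15,0,0,0,0,0,0,0,0,0]' >/dev/null; python3 h.py
```

```text
t 46.15 tip [ 570.7 -260.8   16.5] tcp [ 564.3 -250.8  182.1] yaw -136.8 tilt [ 0.039 -0.061] F [-0.1  0.3  0.1] gap 1.001
```

```bash
python3 -m jog '[-0.02,-0.03,-0.14,0,0,0,0,0,0,0,0,0]' >/dev/null;python3 h.py; python3 -m jog '[0,0,0,0,0,0,0,0,0,0,0,0]' 0 >/dev/null; python3 -m jog '[0,0,0,0,0,0,0,0]'>/dev/null; python3 h.py
```

```text
t 46.45 tip [ 570.1 -261.8   12.1] tcp [ 563.7 -251.8  177.7] yaw -136.8 tilt [ 0.039 -0.061] F [-0.3 -0.3  0.3] gap 0.999
t 46.95 tip [ 570.3 -261.9   13.1] tcp [ 563.7 -251.9  178.7] yaw -136.8 tilt [ 0.039 -0.06 ] F [-0.2  0.2 -0.6] gap 0.715
```

```bash
python3 -m jog '[0,0,0.6,0,0,0.3,1,0,0,0.7,1,0,-0.1,0.9,1,0,-0.1,0.9,0.9,0]' >/dev/null; python3 -m jog '[-0.1,0.9,0.6,0,-0.1,0.9,0.1,0,-0.1,0.9,0,0,-0.1,0.9,0,0,0,0.9,0,0]'>/dev/null;python3 -m jog '[0,0.9,0,0,0,0.9,0,0,0,0.9,0,0,0,0.9,0,0,0,0.5,0,0]'>/dev/null;python3 -m jog '[0,0,0,0]' >/dev/null; python3 -c "
from h import *
print(state()['joint_positions'].round(2),tool())"
```

```text
[-1.24  0.58  1.27  2.   -0.6   0.99 -2.09] t 48.55 tip [547.2  89.3 190.9] tcp [539.8  98.3 356.5] yaw -137.4 tilt [ 0.044 -0.054] F [ 0.3 -0.3 -0.7] gap 0.717
```

```bash
python3 -m jog '[0,0.9,0,0.4,0,0.9,-0.3,0.4,0,0.6,-0.3,0.2,0,0,0,0,0,0,0,0]' >/dev/null; python3 -c "
from h import *
print(state()['joint_positions'].round(2),tool())"
```

```text
[-1.3   0.61  1.19  1.98 -0.62  0.97 -2.07] t 49.05 tip [548.3 162.3 172.4] tcp [539.6 170.1 338. ] yaw -129.2 tilt [ 0.052 -0.047] F [ 0.7 -0.4  0.2] gap 0.719
```

```bash
python3 -m jog '[0,0.2,-0.2,0,0,0,-0.1,0,0,0,0,0]' >/dev/null; python3 h.py;python3 -m jog '[0,0,-0.12,0,0,0,0,0]' ; python3 h.py
```

```text
t 49.35 tip [548.3 166.7 162.4] tcp [539.7 174.6 328. ] yaw -129.4 tilt [ 0.052 -0.048] F [-0.2  0.2  0.6] gap 0.718
time: 49.55
tool_pos: [539.8, 173.8, 324.1]
tcp_rot: [-0.426, 0.904, -0.033, 0.013]
force: [1.5, -0.6, -0.6]
finger_gap: 0.717
t 49.55 tip [548.4 165.9 158.6] tcp [539.8 173.8 324.1] yaw -129.5 tilt [ 0.052 -0.048] F [ 1.5 -0.6 -0.6] gap 0.717
```

```bash
python3 -m jog '[0.02,0.09,-0.12,0,0,0,-0.05,0,0,0,0,0]' ; python3 -m jog '[0,0.02,-0.08,0,0,0,0,0]' ; python3 h.py
```

```text
time: 49.85
tool_pos: [540.5, 176.4, 318.7]
tcp_rot: [-0.426, 0.904, -0.033, 0.013]
force: [-0.2, 0.7, -0.7]
finger_gap: 0.714
time: 50.05
tool_pos: [540.5, 177.2, 316.1]
tcp_rot: [-0.426, 0.904, -0.033, 0.013]
force: [-0.5, -0.0, -0.3]
finger_gap: 0.718
t 50.05 tip [549.2 169.2 150.6] tcp [540.5 177.2 316.1] yaw -129.5 tilt [ 0.052 -0.048] F [-0.5 -0.  -0.3] gap 0.718
```

```bash
python3 -m jog '[0,-0.02,0,0,0,0,0,0,0,0,0.05,0,0,0,0,0]' 1; python3 -m jog '[0,0,0.5,0,0,0,0.5,0,0,0.9,0.5,0.5,0,0.9,0,1,0,0.9,0,1]' >/dev/null;python3 -m jog '[0,0.9,0,1,0,0.9,0,1,0,0,0,0]' >/dev/null; python3 - <<'E'
from h import *
print(state()['joint_positions'].round(2),tool())
im=get_image("scene");save(im,'d6.png',(300,165,400,255),8)
h=hsv(im);m=(h[...,0]<18)&(h[...,1]>120)&(h[...,2]>60)
for c,s in blobs(m,200,3000):
    if c[1]>150:print(' wood',c.round(1),s.tolist(),onz("scene",c,14))
t=np.linspace(0,6.28,60)
for z in (112,128,144):
  q=(px("scene",np.c_[549+32*np.cos(t),168.5+32*np.sin(t),z+0*t])-[300,165])*8;print(z,q.min(0).round(),q.max(0).round())
E
```

```text
time: 50.45
tool_pos: [540.6, 176.4, 318.0]
tcp_rot: [-0.426, 0.904, -0.033, 0.014]
force: [0.9, 0.8, -0.2]
finger_gap: 0.999
[-1.38  0.55  1.03  1.82 -0.52  1.01 -1.77] t 51.25 tip [553.7 314.9 209.9] tcp [540.8 315.3 375.4] yaw -92.3 tilt [ 0.077 -0.003] F [-0.2  0.4  0.2] gap 1.005
 wood [335.7 232.1] [312, 213, 46, 33, 549] [[577.90498574 172.75632901]]
 wood [392.8 233.1] [377, 219, 32, 28, 649] [[545.33614757 330.38412436]]
112 [232. 227.] [426. 385.]
128 [239. 198.] [435. 357.]
144 [246. 168.] [444. 328.]
```

View pics/d6.png

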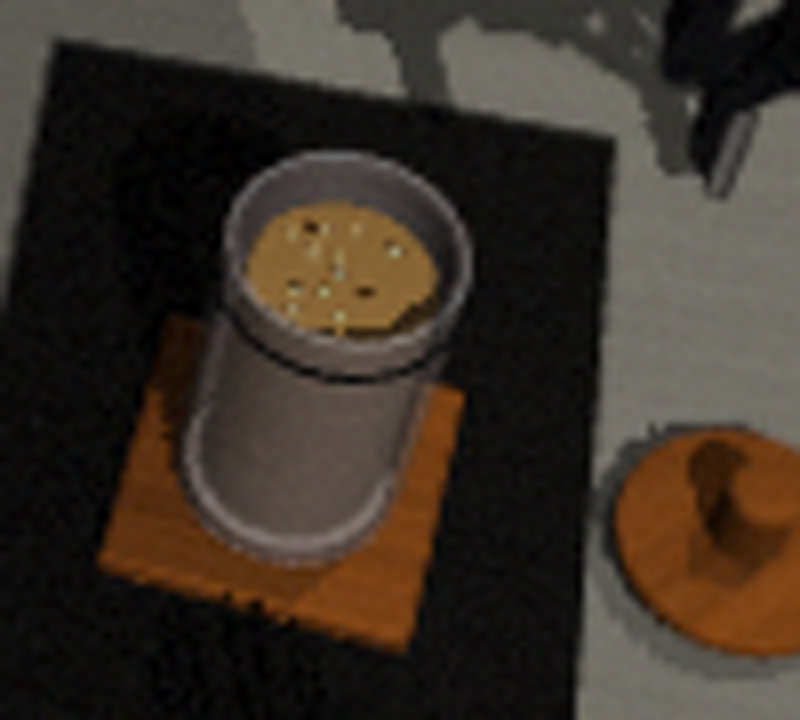

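Seven cakes are in. The top face (x 245–440, top edge y≈202) matches the z=128 prediction and is centred. Now the lid: the jaws lie along y and the tilt is about the jaw axis, which does no harm.

```bash
python3 -m jog '[-0.4,0.5,-0.5,0,0,0,-0.9,0,0,0,-0.9,0,0,0,-0.8,0,0,0,0,0]' >/dev/null; python3 -m jog '[0,0,0,0]'>/dev/null; python3 h.py
```

```text
t 51.90 tip [542.5 324.4 118.6] tcp [528.9 325.2 284.1] yaw -93.5 tilt [ 0.081 -0.005] F [1.  0.6 0.6] gap 0.999
```

```bash
python3 -m jog '[0,0.2,-0.7,0,0,0,-0.8,0,0,0,-0.6,0,0,0,0,0,0,0,0,0]' >/dev/null; python3 h.py
```

```text
t 52.40 tip [544.6 331.6  57.5] tcp [530.3 331.9 222.9] yaw -93.6 tilt [ 0.086 -0.002] F [-1.2  0.5  0.8] gap 0.998
```

```bash
python3 -m jog '[-0.07,-0.04,-0.3,0,0,0,-0.3,0,0,0,-0.1,0,0,0,0,0,0,0,0,0]' >/dev/null; python3 h.py
```

```text
t 52.90 tip [543.3 330.8  36.9] tcp [528.7 330.8 202.3] yaw -93.6 tilt [0.088 0.   ] F [ 0.2 -0.4  0.5] gap 1.000
```

```bash
python3 -m jog '[0,0,-0.04,0,0,0,0,0,0,0,0,0,0,0,0,0]' 0; python3 -m jog '[0,0,0,0,0,0,0,0,0,0,0,0]'; python3 h.py
```

```text
time: 53.3
tool_pos: [529.0, 330.8, 201.6]
tcp_rot: [-0.684, 0.729, -0.03, 0.033]
force: [-0.2, -1.8, -0.2]
finger_gap: 0.328
time: 53.6
tool_pos: [528.9, 330.9, 202.0]
tcp_rot: [-0.684, 0.729, -0.03, 0.033]
force: [-0.1, 0.1, -0.9]
finger_gap: 0.299
t 53.60 tip [543.6 331.1  36.6] tcp [528.9 330.9 202. ] yaw -93.6 tilt [0.089 0.001] F [-0.1  0.1 -0.9] gap 0.299
```

```bash
python3 -m jog '[0,0,0.5,0,0,0,1,0,0,0,1,0,0,0,1,0,0,0,1,0]' >/dev/null; python3 -m jog '[0,-0.4,0.7,0,0,-0.8,0,0,0.1,-0.9,0,0,0.1,-0.9,0,0,0,-0.8,0,0]'>/dev/null;python3 -m jog '[0,-0.3,0,0,0,0,0,0,0,0,0,0]'>/dev/null; python3 h.py
```

```text
t 54.90 tip [546.5 197.1 203. ] tcp [532.2 197.  368.4] yaw -93.9 tilt [0.086 0.001] F [ 0.4 -0.2 -2.7] gap 0.299
```

```bash
python3 -m jog '[0.09,-0.5,0,0,0,-0.45,0,0,0,0,0,0,0,0,0,0]'>/dev/null; python3 h.py; python3 -c "
from h import *
save(get_image('scene'),'l1.png',(300,140,400,230),8)
t=np.linspace(0,6.28,60)
for p,z in (((549.2,168.3),174.4),):
  q=(px('scene',np.c_[p[0]+46*np.cos(t),p[1]+46*np.sin(t),z+0*t])-[300,140])*8;print(q.min(0),q.max(0))"
```

```text
t 55.30 tip [549.1 168.6 202.5] tcp [534.9 168.6 367.9] yaw -93.7 tilt [ 0.086 -0.   ] F [-0.6  0.3 -1.9] gap 0.303
[214.711513  276.6055763] [505.69045229 508.86143156]
```

View pics/l1.png

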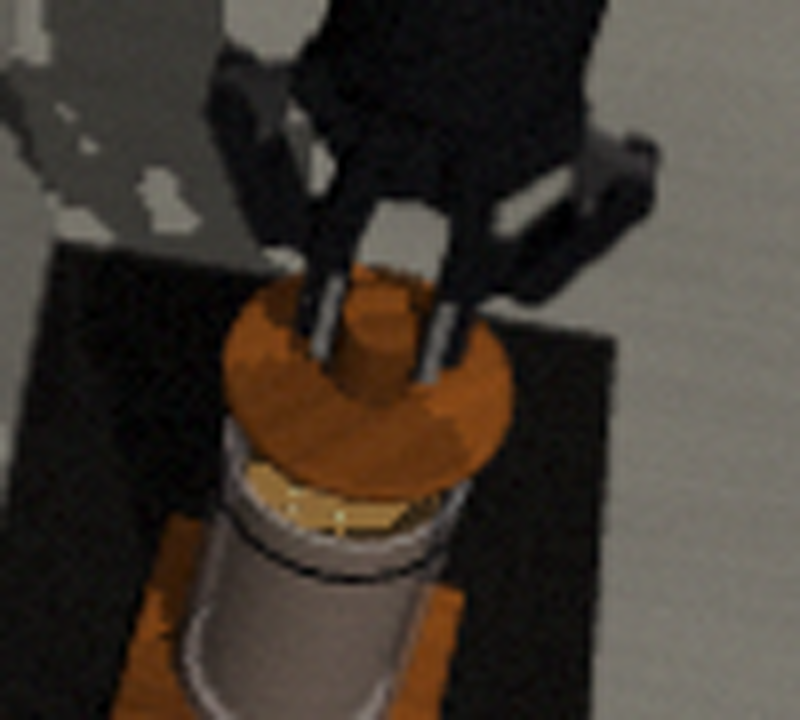

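The lid is level, and within about 1 mm of the rim axis in the image (flange centre x≈368, which is +6 px against prediction; rim +3.5 px). I'll lower it with force checks. It should seat at tip z≈172.6.

```bash
python3 -m jog '[0,-0.02,-0.3,0,0,0,-0.2,0,0,0,0,0,0,0,0,0]'; python3 h.py
```

```text
time: 55.75
tool_pos: [534.6, 169.2, 351.0]
tcp_rot: [-0.684, 0.729, -0.029, 0.031]
force: [0.3, 0.3, -1.7]
finger_gap: 0.299
t 55.75 tip [548.8 169.2 185.6] tcp [534.6 169.2 351. ] yaw -93.7 tilt [ 0.085 -0.001] F [ 0.3  0.3 -1.7] gap 0.299
```

```bash
python3 -m jog '[0,-0.02,-0.1,0,0,0,0,0]'; python3 -m jog '[0,0,-0.07,0,0,0,0,0]'; python3 h.py;
```

```text
time: 55.95
tool_pos: [534.7, 168.8, 347.7]
tcp_rot: [-0.684, 0.729, -0.029, 0.031]
force: [-0.7, -1.3, -0.8]
finger_gap: 0.298
time: 56.15
tool_pos: [534.7, 168.8, 345.6]
tcp_rot: [-0.684, 0.729, -0.029, 0.031]
force: [-0.8, 0.0, -1.1]
finger_gap: 0.302
t 56.15 tip [548.8 168.7 180.2] tcp [534.7 168.8 345.6] yaw -93.6 tilt [ 0.085 -0.001] F [-0.8  0.  -1.1] gap 0.302
```

```bash
for i in 1; do python3 -m jog '[0,0,-0.06,0,0,0,0,0]'|grep force; python3 h.py; done; python3 -m jog '[0,0,-0.06,0,0,0,0,0]'|grep force; python3 h.py
```

```text
force: [0.3, -0.3, -0.1]
t 56.35 tip [548.9 168.8 178.3] tcp [534.7 168.8 343.7] yaw -93.6 tilt [ 0.085 -0.   ] F [ 0.3 -0.3 -0.1] gap 0.300
force: [-0.0, -0.3, -1.3]
t 56.55 tip [548.9 168.8 176.4] tcp [534.8 168.8 341.8] yaw -93.6 tilt [ 0.085 -0.   ] F [-0.  -0.3 -1.3] gap 0.300
```

The plug is going in without resistance.

```bash
python3 -m jog '[0,0,-0.06,0,0,0,0,0]'|grep force; python3 -m jog '[0,0,-0.03,0]'|grep force;python3 -m jog '[0,0,0,0]'|grep force; python3 h.py
```

```text
force: [-0.3, 0.1, -2.5]
force: [0.3, -0.2, -1.1]
force: [-0.3, 0.0, -2.3]
t 56.95 tip [549.  168.8 173.5] tcp [534.8 168.9 338.9] yaw -93.6 tilt [ 0.085 -0.   ] F [-0.3  0.  -2.3] gap 0.305
```

```bash
python3 -m jog '[0,0,0,0,0,0,0,0,0,0,0,0,0,0,0,0]' 1;python3 h.py; python3 -m jog '[0,0,0.4,0,0,0,0.8,0,0,0,1,0,-0.5,0.6,0.8,0,-0.9,0.8,0,0]'>/dev/null; python3 -m jog '[-0.7,0.9,0,0,-0.5,0.9,0,0,0,0.9,0,0,0,0,0,0,0,0,0,0]' ; python3 - <<'E'
from h import *
print(tool())
a=get_image("scene");b=get_image("top")
save(np.hstack([a[165:255,295:385],b[160:250,150:240]]),"e1.png",None,4.4)
old=[cv2.cvtColor(cv2.imread(f"pics/{n}0.png"),cv2.COLOR_BGR2RGB) for n in("scene","top")]
for n,im,o in(("scene",a,old[0]),("top",b,old[1])):
  for q in(o,im):
    h=hsv(q);m=(h[...,0]<18)&(h[...,1]>120)&(h[...,2]>60)
    print(n,[(c.round(1).tolist(),s.tolist()) for c,s in blobs(m,200,3000) if 150<c[1]<250 and 150<c[0]<400])
for n,im in(("scene",a),("top",b)): print([(p.round(1).tolist(),int(s[4])) for p,s in cakes(n,im) if p[0]>380])
E
```

```text
time: 57.35
tool_pos: [535.1, 168.9, 339.2]
tcp_rot: [-0.684, 0.729, -0.03, 0.031]
force: [-0.1, -0.5, -0.1]
finger_gap: 0.956
t 57.35 tip [549.4 168.8 173.8] tcp [535.1 168.9 339.2] yaw -93.6 tilt [ 0.086 -0.   ] F [-0.1 -0.5 -0.1] gap 0.956
time: 58.35
tool_pos: [454.6, 293.0, 439.9]
tcp_rot: [-0.682, 0.73, -0.029, 0.033]
force: [1.5, -0.9, -0.1]
finger_gap: 1.0
t 58.35 tip [469.1 293.4 274.6] tcp [454.6 293.  439.9] yaw -93.9 tilt [0.087 0.003] F [ 1.5 -0.9 -0.1] gap 1.000
scene [([343.9, 195.1], [326, 180, 36, 30, 761]), ([335.4, 232.1], [312, 213, 46, 33, 541])]
scene [([344.0, 195.1], [327, 180, 35, 30, 749]), ([335.5, 231.9], [312, 213, 46, 33, 552])]
top [([189.3, 196.5], [171, 179, 40, 39, 1043])]
top [([189.8, 197.7], [171, 179, 40, 39, 1064])]
[([581.8, -324.9], 353)]
[([578.9, -323.4], 248)]
```

The lid blob in the scene view matches its starting spot to 0.1 px (344.0,195.1 against 343.9,195.1), so it is seated. The spare cake is on the tray and the arm is clear, so I'm handing in.

```bash
python3 -m jog '[0,0,0,0,0,0,0,0]'>/dev/null; python3 -c "
from rig import *
print(close_job())"
```

```text
the job is handed in; nothing more can be done
None
```

The jar is topped up to the fill line, the lid is back on, and the job was handed in at about 58 s of the 210 s. I got no verdict back.

**What I did:** I set the lid down on the counter. The jar held one cake at the start, so I dropped in six more to make seven. One cake on the tray had been knocked against its neighbour, and I found it again from the camera images before gripping it. One spare cake is left on the tray.

**Last checks:**
- **Stack:** in the scene view, before the lid went on, the top cake was centred and its far edge matched the predicted fill-line height.
- **Lid:** in the scene view it is within 0.1 px of where it started. It went in with no sideways force and was released about 1 mm above its seat. In the top view the wood patch, which takes in both lid and foot, moved about 1 px in its centroid while its outline stayed the same, possibly because the jar is fuller.
- **Spare cake:** both cameras see it on the tray, at about (580, -324).

**What went less well:**
- I pressed the lid onto the counter with up to 99 N of the 120 N wrist limit when setting it down.
- The first cake touched the rim lightly (about 6 N) before I re-aligned it.
- The tool slowly drifted up to 5° off vertical; I allowed for this when placing.
- The 16-picture viewing limit was used up, so I checked the final state from measurements, not by eye.
- I did not measure the mug, cups and napkin box at the end, but none of my moves went near them.

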